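# Change the sample blanks behind a locked toggle

## Robot

A 6-joint arm with a two-finger parallel gripper is mounted at the origin on the work surface. World frame = base frame: x ahead of the robot, y to its left, z up, the work surface at z = 0. Lengths are in m, angles in rad, forces in N, time in s.
With the tool pointing down it reaches from about 0.25 to 0.775 m from the base axis. Payload 4 kg.
Tool frame: the origin (TCP) lies on the centre line of the jaws, within the pads' length; the fingertips stand 17 mm ahead of it and the grasp point (between the pads) lies 2 mm behind it; z points along the fingers, y is the line along which they close (so a half turn about z gives the same grasp; the last joint's range is limited). The gripper opens to 94 mm and grips with 3 to 60 N. Pads are 16 mm wide; open, the fingers measure 119 mm over their backs; the gripper's body (75 mm by 177 mm) begins 78 mm behind the grasp point.
Start: joints at [1.175, 0.087, 1.371, -0, 1.684, -0.103], TCP at [0.159, 0.527, 0.223] pointing down, gripper open.
Joint ranges: [-3.1, 3.1], [-0.76, 2.03], [0.27, 2.55], [-1.08, 4.22], [0.17, 2.65], [-2.57, 2.57]. Speed limits (rad/s): [2.79, 2.79, 3.14, 3.14, 3.14, 3.14].

## Interface

Orientations are given as a rotation vector (axis times angle).
In Python, from workcell import arm gives the robot as it stands.
- The arm moves only by the shell command python3 -m pendant 'ROWS' [OPENING] [FORCE]. ROWS is JSON, a list of rows, each a list of 4 numbers: the shift along the world's x, y, z in cm, then the turn about the world's z in degrees. In form: [[dx, dy, dz, turn], ...]. A call has exactly 5 rows; each row is the pose to reach, as a shift and turn from the pose commanded when the call began; what a row does not reach only later rows make up. A row lasts 1/12 s, in which the tool goes at most 41.7 mm and 7.16 degrees, less where a joint would pass 70% of its speed; a pose out of reach is approached as far as the arm can. A call with a gripper value outside its range is refused whole. OPENING is the closure in counts, from 0 (fully open) to 255 (shut), set as the call begins (- or left out, the last holds). The fingers move at their own pace and stop on an object; FORCE is the grip in N (left out, the last holds). Time passes only in rows, so rows that repeat a pose let the fingers close, or fill a call up. It gives the time, the measured TCP pose, the force, the opening and the grip force at its end, in the units of the state.
- arm.get_state(): the state, without advancing time (a new reading comes with each control period).
- arm.get_image(name): name is "side" or "top"; returns a dict with "image" (400x640x3 uint8, red, green, blue), "z_map" (400x640 float32, m along the optical axis (not along the pixel's ray), 0 where there is no reading), "fovy" (degrees; the focal length in pixels is half the picture's height over the tangent of half this angle, whatever the lens; pixels are square), "cx", "cy" (the principal point, pixels), "k1" (the pictures are not rectified: a ray, as slopes to the right and down, at radius r is drawn at 1 + k1 r^2 times it, then the intrinsics apply), "view" (4x4, takes a point from world to camera coordinates). Camera axes: x right, y down, z forward; pixel columns grow to the right and rows downward; lengths in m; the calibration is good to about 2 mm. A picture is of the moment at which its call begins.
- arm.job_done(): hands the job in; it is judged then, once.
The state is a dict: "clock": time; "joints": joint angles; "dq": joint speeds; "effort": joint torques, N m; "tool_pos": TCP position; "tool_rot": TCP orientation; "contact_force": force on the tool from outside, world axes, zero at the start; "moment": the same for the moment, N m; "finger_gap": opening from 0.0 (shut) to 1.0 (fully open); "finger_force": force on a finger pad.
Only numpy, scipy, OpenCV 4.12 (cv2) and the standard library are available. Lean on these libraries where they do the work, as an engineer would, in place of code of your own. Each camera call takes 0.05 s, during which the arm holds its last target. There are 200 camera calls.

## Task

Make the sample holder safe by pulling the locking toggle outward and flipping it over towards the robot, and let it spring back into its lock; then lay every used blank from the holder flat on the floor of the steel tray, not stacked, and seat every fresh blank from the bench fully home in a holder cavity of its own shape. When all are changed, pull the toggle and flip it back away from the robot so that it locks there. Never touch the holder or any blank with the gripper while the toggle leans away from the robot (if something still needs putting right, make it safe again first), do not force the toggle through its lock, and leave the bottle, jar, beaker and tools where they are.

Things in the scene. Friction and masses are not known exactly. Their poses are not given: they have to be found in the camera images.
- holder: Fixed grey sample holder, 170 x 170 mm and 22 mm high, in front of the robot, with two round and two square cavities in its top, at the corners of an 84 mm square: like shapes lie diagonally opposite. Origin: centre of its underside, z up, x away from the robot.
- round_a (a point): Centre of the floor of the holder's first round cavity: round cavity 47 mm in diameter (1.5 mm clearance all round a disc), 5 mm deep (its rim is 5 mm above this point, so a seated blank, whose origin then lies on this point, stands 11 mm proud). z up; x and y parallel to the holder's sides. It lies at (+42, +42) mm in the holder's x, y.
- round_b (a point): Centre of the floor of the holder's second round cavity: round cavity 47 mm in diameter (1.5 mm clearance all round a disc), 5 mm deep (its rim is 5 mm above this point, so a seated blank, whose origin then lies on this point, stands 11 mm proud). z up; x and y parallel to the holder's sides. It lies at (-42, -42) mm in the holder's x, y.
- square_a (a point): Centre of the floor of the holder's first square cavity: square cavity 39 x 39 mm (1.5 mm clearance all round a square blank), sides parallel to the holder's, 5 mm deep (its rim is 5 mm above this point, so a seated blank, whose origin then lies on this point, stands 11 mm proud). z up; x and y parallel to the holder's sides. It lies at (+42, -42) mm in the holder's x, y.
- square_b (a point): Centre of the floor of the holder's second square cavity: square cavity 39 x 39 mm (1.5 mm clearance all round a square blank), sides parallel to the holder's, 5 mm deep (its rim is 5 mm above this point, so a seated blank, whose origin then lies on this point, stands 11 mm proud). z up; x and y parallel to the holder's sides. It lies at (-42, +42) mm in the holder's x, y.
- tray: Fixed open steel tray for used blanks, to the robot's right and near it: outside 120 mm (its x) by 200 mm (its y) by 22 mm high, walls 4 mm; the floor's top is about 4 mm above the bench. Origin: centre of its underside.
- console: Fixed white switch box of 100 x 100 mm, 45 mm high, to the robot's right and farther off than the tray. A locking toggle stands on the middle of its top. Origin: centre of its underside; x points away from the robot, y to the left, z up.
- toggle_pivot (a point): Pivot of the toggle: its hinge line runs through this fixed point along the console's y, 37 mm above the bench (8 mm below the box's top).
- toggle_grip (a point): Middle of the toggle's black grip, a round bar of 14 mm diameter reaching from 38 to 78 mm from the pivot along the bat (plus a 3 mm cap of 17 mm diameter); this point is on its axis, 60 mm from the pivot when not pulled, 60 mm plus toggle_pull otherwise. z points outward along the bat. Steel lock plates on both sides of the bat's foot reach 29 mm from the pivot; keep fingertips beyond that.
- toggle_swing (a joint): Swing of the toggle, rad: 0 = leaning 0.35 rad from upright away from the robot (the console's +x): LIVE; 0.35 = upright; 0.70 = leaning 0.35 rad towards the robot (-x): SAFE. Friction 0.03 N m: it stays where it is left. Unless the bat is pulled out its cross pin meets the lock plates and it swings only about 0.1 rad from either end; do not force it.
- toggle_pull (a joint): How far the bat is pulled outward along its own axis, m: 0 at rest, at most 0.014. A spring draws it back (4 N at rest, 9 N fully pulled). Pulled beyond about 0.010 it passes over the lock plates; let go past them it springs back to 0 and is locked on the other side.
- fresh_disc_a: A fresh plain steel disc, 44 mm in diameter and 16 mm thick, lying flat on the bench to the robot's left. Origin: centre of its underside, z up. May be absent (None from the start).
- fresh_disc_b: A fresh plain steel disc, 44 mm in diameter and 16 mm thick, lying flat on the bench to the robot's left. Origin: centre of its underside, z up. May be absent (None from the start).
- fresh_square_a: A fresh plain steel square blank, 36 x 36 mm and 16 mm thick, lying flat on the bench to the robot's left, at any yaw. Origin: centre of its underside, x and y parallel to its sides, z up. May be absent.
- fresh_square_b: A fresh plain steel square blank, 36 x 36 mm and 16 mm thick, lying flat on the bench to the robot's left, at any yaw. Origin: centre of its underside, x and y parallel to its sides, z up. May be absent.
- used_disc_a: A used disc, exactly the same size as the fresh ones, at the start seated in the holder's cavity round_a. Origin: centre of its underside. May be absent.
- used_disc_b: A used disc, exactly the same size as the fresh ones, at the start seated in the holder's cavity round_b. Origin: centre of its underside. May be absent.
- used_square_a: A used square blank, exactly the same size as the fresh ones, at the start seated in the holder's cavity square_a. Origin: centre of its underside. May be absent.
- used_square_b: A used square blank, exactly the same size as the fresh ones, at the start seated in the holder's cavity square_b. Origin: centre of its underside. May be absent.
- reagent_bottle: Bystander: amber bottle, 52 mm in diameter and about 68 mm high, beyond the holder. Origin: centre of its underside.
- septa_jar: Bystander: clear jar, 50 mm in diameter and 50 mm high, standing among the fresh blanks. Origin: centre of its underside.
- beaker: Bystander: glass beaker, 64 mm in diameter and 60 mm high, beyond the holder. Origin: centre of its underside.
- driver: Bystander: screwdriver lying between the robot and the holder, roughly along y. Origin near its middle, on the bench.
- spanner: Bystander: spanner lying beyond the holder, roughly along y. Origin near its middle, on the bench.
Not all that is in view belongs to the job. Several things have the shape of the console; the one meant has the colours described above.

How it is judged:
On the way, in this order (a step that is already met when the one before it is completed fails the run):
1. the toggle is pulled out of its lock on the live side (value of joint toggle_pull above 0.007 m and value of joint toggle_swing below 0.25 rad), for 0.05 s.
2. the toggle is flipped towards the robot and sprung back into its lock (safe) (value of joint toggle_swing above 0.54 rad and value of joint toggle_pull below 0.003 m), for 0.2 s.
3. with the toggle still safe, every used blank lies in the tray and every fresh blank is seated (value of joint toggle_swing above 0.54 rad and ((horizontal distance between fresh_disc_a and round_a below 0.004 m and z of fresh_disc_a in the frame of round_a between -0.003 and 0.0025 m and angle between fresh_disc_a's own z axis and vertical below 0.07 rad) or (horizontal distance between fresh_disc_a and round_b below 0.004 m and z of fresh_disc_a in the frame of round_b between -0.003 and 0.0025 m and angle between fresh_disc_a's own z axis and vertical below 0.07 rad)) and ((horizontal distance between fresh_disc_b and round_a below 0.004 m and z of fresh_disc_b in the frame of round_a between -0.003 and 0.0025 m and angle between fresh_disc_b's own z axis and vertical below 0.07 rad) or (horizontal distance between fresh_disc_b and round_b below 0.004 m and z of fresh_disc_b in the frame of round_b between -0.003 and 0.0025 m and angle between fresh_disc_b's own z axis and vertical below 0.07 rad)) and ((horizontal distance between fresh_square_a and square_a below 0.004 m and z of fresh_square_a in the frame of square_a between -0.003 and 0.0025 m and angle between fresh_square_a's own z axis and vertical below 0.07 rad) or (horizontal distance between fresh_square_a and square_b below 0.004 m and z of fresh_square_a in the frame of square_b between -0.003 and 0.0025 m and angle between fresh_square_a's own z axis and vertical below 0.07 rad)) and ((horizontal distance between fresh_square_b and square_a below 0.004 m and z of fresh_square_b in the frame of square_a between -0.003 and 0.0025 m and angle between fresh_square_b's own z axis and vertical below 0.07 rad) or (horizontal distance between fresh_square_b and square_b below 0.004 m and z of fresh_square_b in the frame of square_b between -0.003 and 0.0025 m and angle between fresh_square_b's own z axis and vertical below 0.07 rad)) and x of used_disc_a in the frame of tray between -0.055 and 0.055 m and y of used_disc_a in the frame of tray between -0.095 and 0.095 m and z of each of used_disc_a, used_disc_b, used_square_a, used_square_b in the frame of tray below 0.008 m and angle between each of used_disc_a, used_disc_b, used_square_a, used_square_b's own z axis and vertical below 0.1 rad and x of used_disc_b in the frame of tray between -0.055 and 0.055 m and y of used_disc_b in the frame of tray between -0.095 and 0.095 m and x of used_square_a in the frame of tray between -0.055 and 0.055 m and y of used_square_a in the frame of tray between -0.095 and 0.095 m and x of used_square_b in the frame of tray between -0.055 and 0.055 m and y of used_square_b in the frame of tray between -0.095 and 0.095 m), for 0.2 s.
4. the toggle is pulled out of its lock on the safe side (value of joint toggle_pull above 0.007 m and value of joint toggle_swing above 0.45 rad), for 0.05 s.
At the end, for the whole second after the job is handed in: The toggle leans away from the robot (swing below 0.16 rad) and has sprung back (pull under 3 mm); every used blank lies flat in the tray on its floor; every fresh blank is seated in a cavity of its own shape (within 4 mm of its centre, no more than 2.5 mm above its floor, level); all is at rest (value of joint toggle_swing below 0.16 rad and value of joint toggle_pull below 0.003 m and ((horizontal distance between fresh_disc_a and round_a below 0.004 m and z of fresh_disc_a in the frame of round_a between -0.003 and 0.0025 m and angle between fresh_disc_a's own z axis and vertical below 0.07 rad) or (horizontal distance between fresh_disc_a and round_b below 0.004 m and z of fresh_disc_a in the frame of round_b between -0.003 and 0.0025 m and angle between fresh_disc_a's own z axis and vertical below 0.07 rad)) and ((horizontal distance between fresh_disc_b and round_a below 0.004 m and z of fresh_disc_b in the frame of round_a between -0.003 and 0.0025 m and angle between fresh_disc_b's own z axis and vertical below 0.07 rad) or (horizontal distance between fresh_disc_b and round_b below 0.004 m and z of fresh_disc_b in the frame of round_b between -0.003 and 0.0025 m and angle between fresh_disc_b's own z axis and vertical below 0.07 rad)) and ((horizontal distance between fresh_square_a and square_a below 0.004 m and z of fresh_square_a in the frame of square_a between -0.003 and 0.0025 m and angle between fresh_square_a's own z axis and vertical below 0.07 rad) or (horizontal distance between fresh_square_a and square_b below 0.004 m and z of fresh_square_a in the frame of square_b between -0.003 and 0.0025 m and angle between fresh_square_a's own z axis and vertical below 0.07 rad)) and ((horizontal distance between fresh_square_b and square_a below 0.004 m and z of fresh_square_b in the frame of square_a between -0.003 and 0.0025 m and angle between fresh_square_b's own z axis and vertical below 0.07 rad) or (horizontal distance between fresh_square_b and square_b below 0.004 m and z of fresh_square_b in the frame of square_b between -0.003 and 0.0025 m and angle between fresh_square_b's own z axis and vertical below 0.07 rad)) and x of used_disc_a in the frame of tray between -0.055 and 0.055 m and y of used_disc_a in the frame of tray between -0.095 and 0.095 m and z of each of used_disc_a, used_disc_b, used_square_a, used_square_b in the frame of tray below 0.008 m and angle between each of used_disc_a, used_disc_b, used_square_a, used_square_b's own z axis and vertical below 0.1 rad and x of used_disc_b in the frame of tray between -0.055 and 0.055 m and y of used_disc_b in the frame of tray between -0.095 and 0.095 m and x of used_square_a in the frame of tray between -0.055 and 0.055 m and y of used_square_a in the frame of tray between -0.095 and 0.095 m and x of used_square_b in the frame of tray between -0.055 and 0.055 m and y of used_square_b in the frame of tray between -0.095 and 0.095 m and linear speed of each of fresh_disc_a, fresh_disc_b, fresh_square_a, fresh_square_b, used_disc_a, used_disc_b, used_square_a, used_square_b below 0.01 m/s); the robot touches nothing.
It fails at once if the gripper touches the holder or a blank while the toggle leans to the live side (value of joint toggle_swing below 0.2 rad and (contact force between the fingers and fresh_disc_a above 0.5 N or contact force between the fingers and fresh_disc_b above 0.5 N or contact force between the fingers and fresh_square_a above 0.5 N or contact force between the fingers and fresh_square_b above 0.5 N or contact force between the fingers and used_disc_a above 0.5 N or contact force between the fingers and used_disc_b above 0.5 N or contact force between the fingers and used_square_a above 0.5 N or contact force between the fingers and used_square_b above 0.5 N or contact force between the fingers and holder above 0.5 N)).
It fails at once if the toggle is forced through its lock without being pulled (value of joint toggle_swing between 0.28 and 0.42 rad and value of joint toggle_pull below 0.005 m).
It fails at once if the bottle, jar, beaker, screwdriver or spanner is moved more than 4 cm (distance of any of reagent_bottle, septa_jar, beaker, driver, spanner from where it was at the start of the episode above 0.04 m).
Of fresh_disc_a, fresh_disc_b, fresh_square_a, fresh_square_b only 3 to 4 are there at a start; the rules pass over those that are not, and their reading is None.
Of used_disc_a, used_disc_b, used_square_a, used_square_b only 2 to 3 are there at a start; the rules pass over those that are not, and their reading is None.
At some moment in a run one of fresh_disc_a, fresh_disc_b, fresh_square_a, fresh_square_b may be knocked a few centimetres aside while the robot is not near it.
Once in a run the grip may slacken for a moment while it holds something.
It also fails if it takes over 210 s, if anything falls off the work surface, if the arm or the gripper's body presses on something with over 40 N, if the wrist force passes 120 N, or if a joint passes its speed limit or range.

## Working session

There is one attempt and no reset: what is moved stays moved. The work goes in short steps, Python scripts to look and compute and a shell command to move; the robot and the scene stay as the last step left them, time stands still between calls to the robot, and variables do not carry over. Pictures are saved under pics/ and viewed, at most 14 in all, crops included, and the job is handed in when it is done.

```bash
ls; mkdir -p pics; cat > h.py <<'E'
import numpy as np, cv2, pickle, sys
from workcell import arm
def shot(n):
    d=arm.get_image(n); pickle.dump(d,open(f'{n}.pkl','wb')); return d
def load(n): return pickle.load(open(f'{n}.pkl','rb'))
def K(d):
    f=200/np.tan(np.radians(d['fovy'])/2); return f,d['cx'],d['cy'],d['k1']
def ray(d,u,v):
    f,cx,cy,k=K(d); x=(np.asarray(u,float)-cx)/f; y=(np.asarray(v,float)-cy)/f
    X,Y=x.copy(),y.copy()
    for _ in range(20):
        s=1+k*(X*X+Y*Y); X,Y=x/s,y/s
    return X,Y
def cloud(d):
    v,u=np.mgrid[:400,:640]; X,Y=ray(d,u,v); z=d['z_map']
    P=np.stack([X*z,Y*z,z],-1); V=np.linalg.inv(d['view']); return P@V[:3,:3].T+V[:3,3]
def onplane(d,u,v,h):
    X,Y=ray(d,u,v); V=np.linalg.inv(d['view']); r=np.array([X,Y,np.ones_like(X)]).T@V[:3,:3].T; o=V[:3,3]
    return o+r*((h-o[2])/r[...,2])[...,None]
def proj(d,p):
    c=d['view']@np.r_[p,1]; x,y=c[:2]/c[2]; f,cx,cy,k=K(d); s=1+k*(x*x+y*y); return cx+f*x*s,cy+f*y*s
def save(d,name,crop=None,sc=1):
    im=d['image'][...,::-1]
    if crop: a,b,c,e=crop; im=im[b:e,a:c]
    cv2.imwrite('pics/'+name,cv2.resize(im,None,fx=sc,fy=sc,interpolation=cv2.INTER_CUBIC))
E
python3 - <<'E'
from h import *
for n in('top','side'):
    d=shot(n); save(d,n+'0.png',sc=1.25); print(n,K(d),np.linalg.inv(d['view']).round(3).tolist())
s=arm.get_state();print(s)
E
```

```text
pics
top (np.float64(505.12383355343115), 318.4535432458527, 195.6957296561265, -0.12812303135788078) [[-0.094, -0.973, 0.209, 0.226], [-0.996, 0.093, -0.015, 0.069], [-0.005, -0.209, -0.978, 1.282], [0.0, 0.0, 0.0, 1.0]]
side (np.float64(514.3825791801022), 320.7574339741824, 207.67301958588095, -0.007199854950173781) [[-0.935, -0.282, 0.213, 0.152], [-0.354, 0.72, -0.597, 0.965], [0.015, -0.633, -0.774, 1.255], [0.0, 0.0, 0.0, 1.0]]
{'clock': 0.1, 'joints': array([ 1.17492355e+00,  8.78885461e-02,  1.37207637e+00, -3.49040304e-05,
        1.68360197e+00, -1.03120210e-01]), 'dq': array([ 1.76508659e-03, -2.91573984e-03, -2.80138845e-03, -3.26244841e-04,
        1.78065711e-03,  7.72840021e-05]), 'effort': array([ 1.88536636e-03, -3.41253591e+01, -3.03299975e+01,  7.19367270e-02,
        3.03439703e-02, -8.76087938e-05]), 'tool_pos': array([0.1585737 , 0.52616943, 0.22143069]), 'tool_rot': array([-4.58153908e-01, -3.10754547e+00,  3.01811815e-03]), 'contact_force': array([0.14435053, 0.27784581, 0.31158161]), 'moment': array([-0.00853068,  0.0162177 ,  0.03686844]), 'finger_force': 0.0, 'finger_gap': 1.000586091968664}
```

View pics/top0.png

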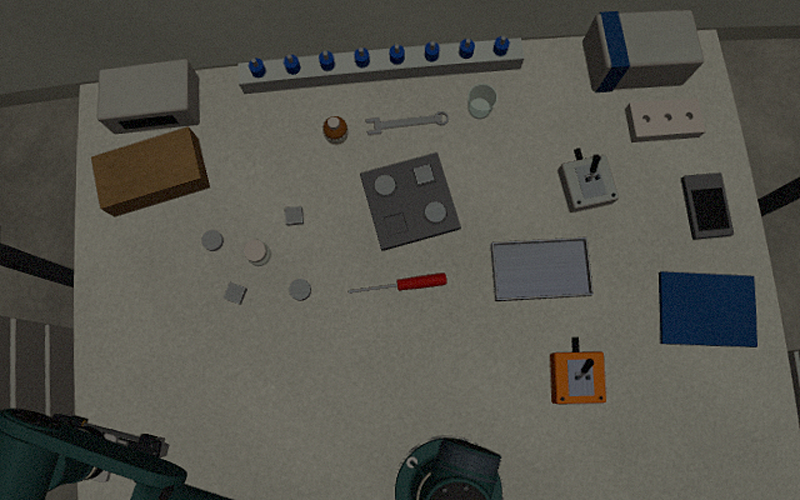

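View pics/side0.png

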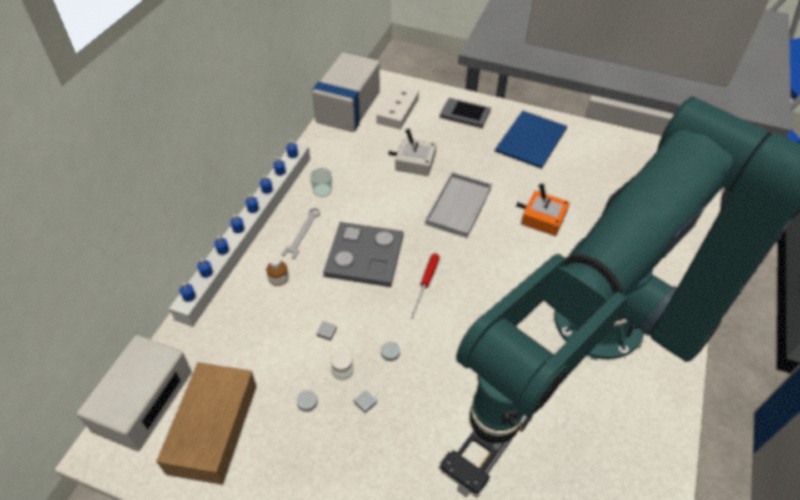

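Top view (800×500 scale): the white console is at (588,182) and an orange decoy at (578,375). The holder at (410,200) holds two discs and one square; square_b (lower left) is empty. The tray is at (541,269). Fresh discs are at (212,240) and (300,289), fresh squares at (293,215) and (235,293), with the jar at (257,250) between them. The side view agrees.

```bash
cat >> h.py <<'E'
def blob(d,C,u,v,lo,hi,r=45):
    """component of points with height lo..hi, near pixel u,v -> minAreaRect in world xy (mm,deg)"""
    m=((C[...,2]>lo)&(C[...,2]<hi)&(d['z_map']>0)).astype(np.uint8)
    w=np.zeros_like(m); w[max(0,v-r):v+r,max(0,u-r):u+r]=1; m&=w
    n,L=cv2.connectedComponents(m,connectivity=4)
    ys,xs=np.nonzero(L); 
    if len(ys)==0: return None
    k=L[ys,xs][np.argmin((ys-v)**2+(xs-u)**2)]; P=C[L==k]
    q=cv2.minAreaRect((P[:,:2]*1000).astype(np.float32))
    return dict(n=len(P),mean=(P.mean(0)*1000).round(1),rect=np.round([*q[0],*q[1],q[2]],1),zmed=round(np.median(P[:,2])*1000,1))
E
python3 - <<'E'
from h import *
for n in('top','side'):
    d=load(n);C=cloud(d)
    S=dict(top=dict(fd1=(212,240),fd2=(300,289),fs1=(293,215),fs2=(235,293),jar=(257,248),holder=(410,205),ua=(385,185),us=(424,174),ub=(436,212),tray=(493,269),trayf=(541,269),con=(575,190),grip=(596,162)),
     side=dict(fd1=(307,401),fd2=(390,351),fs1=(327,330),fs2=(365,401),jar=(342,362),holder=(362,262),ua=(344,258),us=(352,233),ub=(384,239),tray=(458,176),trayf=(458,205),con=(428,150),grip=(411,138)))[n]
    H=dict(fd1=(.008,.024),fd2=(.008,.024),fs1=(.008,.024),fs2=(.008,.024),jar=(.03,.07),holder=(.014,.026),ua=(.027,.04),us=(.027,.04),ub=(.027,.04),tray=(.013,.03),trayf=(-.01,.01),con=(.036,.053),grip=(.065,.15))
    for k,(u,v) in S.items(): print(n,k,blob(d,C,int(u/1.25),int(v/1.25),*H[k]))
d=load('top');save(d,'con.png',(400,90,540,200),5)
d=load('side');save(d,'hold.png',(280,90,420,250),3.7)
E
```

```text
top fd1 {'n': 219, 'mean': array([544.1, 435.9,  15.8]), 'rect': array([544.5, 436.1,  41.1,  42.4,  48.9]), 'zmed': np.float64(15.8)}
top fd2 {'n': 234, 'mean': array([423.6, 258.8,  16.1]), 'rect': array([424. , 258.8,  43. ,  41.3,  85.2]), 'zmed': np.float64(16.2)}
top fs1 {'n': 196, 'mean': array([580.1, 261.5,  15.8]), 'rect': array([581. , 261.7,  36. ,  37.2,  89.4]), 'zmed': np.float64(16.0)}
top fs2 {'n': 209, 'mean': array([427.9, 392.5,  15.5]), 'rect': array([428.3, 393.4,  37.7,  36.5,  64.6]), 'zmed': np.float64(15.3)}
top jar {'n': 269, 'mean': array([504.3, 337.6,  49.4]), 'rect': array([505.6, 338.3,  44.2,  44. ,  26.9]), 'zmed': np.float64(49.7)}
top holder {'n': 3270, 'mean': array([584.4,  20.3,  21.6]), 'rect': array([589.1,  17.6, 172.9, 171.5,  10.2]), 'zmed': np.float64(21.9)}
top ua {'n': 218, 'mean': array([621.5,  66.4,  32.9]), 'rect': array([621.4,  66.8,  39.1,  42.8,  84.5]), 'zmed': np.float64(33.0)}
top us {'n': 195, 'mean': array([637.1, -15.6,  33.1]), 'rect': array([637.7, -15.6,  36.5,  36.5,   9.6]), 'zmed': np.float64(33.1)}
top ub {'n': 226, 
[... 1796 characters left out ...]
 128, 'mean': array([555.7, -27.8,  32.6]), 'rect': array([555.4, -26.9,  41.2,  48.9,  37.7]), 'zmed': np.float64(32.5)}
side tray {'n': 193, 'mean': array([ 451.2, -218.2,   19.4]), 'rect': array([ 433.4, -236.5,  104.2,  210.1,    0.8]), 'zmed': np.float64(19.3)}
side trayf {'n': 1230, 'mean': array([ 422.4, -244.8,    3.6]), 'rect': array([ 422.3, -246.6,  190.3,  110.5,   87.6]), 'zmed': np.float64(3.8)}
side con {'n': 514, 'mean': array([ 585.6, -349.5,   44.5]), 'rect': array([ 588.6, -357.1,  101.6,  110.7,    7.1]), 'zmed': np.float64(44.8)}
side grip {'n': 51, 'mean': array([ 607.3, -352.4,   95.8]), 'rect': array([ 610.5, -353.8,   14.5,   25.6,   68.3]), 'zmed': np.float64(98.5)}
```

View pics/con.png

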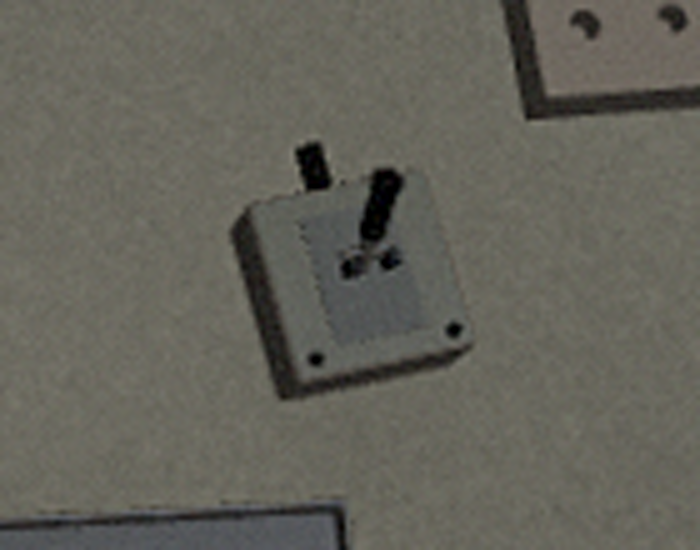

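The crop shows the white console with the bat leaning away from the robot (live). Its yaw is about +7.5°, its centre about (588, −357) and the grip about (608, −354, 93); the depth readings match the model. Moving above the toggle.

```bash
R='' ; for i in 1; do :; done
python3 -m pendant '[[1.8,-3.52,-0.1,0.97],[3.6,-7.04,-0.2,1.94],[5.4,-10.56,-0.2,2.92],[7.2,-14.08,-0.3,3.89],[9.0,-17.6,-0.4,4.86]]' 0 60
python3 -m pendant '[[1.8,-3.52,-0.1,0.97],[3.6,-7.04,-0.2,1.94],[5.4,-10.56,-0.2,2.92],[7.2,-14.08,-0.3,3.89],[9.0,-17.6,-0.4,4.86]]' >/dev/null
python3 -m pendant '[[1.8,-3.52,-0.1,0.97],[3.6,-7.04,-0.2,1.94],[5.4,-10.56,-0.2,2.92],[7.2,-14.08,-0.3,3.89],[9.0,-17.6,-0.4,4.86]]' >/dev/null
python3 -m pendant '[[1.8,-3.52,-0.1,0.97],[3.6,-7.04,-0.2,1.94],[5.4,-10.56,-0.2,2.92],[7.2,-14.08,-0.3,3.89],[9.0,-17.6,-0.4,4.86]]' >/dev/null
python3 -m pendant '[[1.8,-3.52,-0.1,0.97],[3.6,-7.04,-0.2,1.94],[5.4,-10.56,-0.2,2.92],[9.0,-17.6,-0.4,4.86],[9.0,-17.6,-0.4,4.86]]'
python3 -m pendant '[[0,0,0,0],[0,0,0,0],[0,0,0,0],[0,0,0,0],[0,0,0,0]]'
cat >> h.py <<'E'
def pose(p=1):
    from scipy.spatial.transform import Rotation as R
    s=arm.get_state(); m=R.from_rotvec(s['tool_rot']).as_matrix(); y=np.degrees(np.arctan2(m[1,1],m[0,1]))
    if p: print('t',round(s['clock'],1),'pos',(s['tool_pos']*1000).round(1),'yaw',round(y,1),'tilt',m[:,2].round(3),'F',s['contact_force'].round(1),'gap',round(s['finger_gap'],3),'ff',round(s['finger_force'],1),'q6',round(s['joints'][5],2))
    return s['tool_pos']*1000,y
def go(x,y,z,yaw=None):
    "print shift (cm, deg) from measured pose to the target in mm"
    p,w=pose(); print('need cm',((np.array([x,y,z])-p)/10).round(2),'turn',None if yaw is None else round((yaw-w+90)%180-90,1))
E
python3 -c "
from h import *
go(608.2,-354.3,91.4,97.5)
d=shot('side');save(d,'c2.png',(270,30,410,150),5)"
```

```text
clock: 0.52
tool_pos: [0.2489, 0.3488, 0.2179]
tool_rot: [-0.323, -3.125, 0.001]
contact_force: [0.6, 0.2, 0.7]
finger_gap: 1.002
finger_force: 0.0
clock: 2.18
tool_pos: [0.6091, -0.3555, 0.2013]
tool_rot: [0.207, -3.134, -0.001]
contact_force: [-0.2, 0.4, 0.8]
finger_gap: 0.996
finger_force: 0.0
clock: 2.6
tool_pos: [0.6087, -0.3519, 0.2042]
tool_rot: [-0.208, 3.133, -0.001]
contact_force: [-0.5, 0.3, -0.5]
finger_gap: 0.999
finger_force: 0.0
t 2.6 pos [ 608.7 -351.9  204.2] yaw 97.6 tilt [ 0.002 -0.001 -1.   ] F [-0.5  0.3 -0.5] gap 0.999 ff 0.0 q6 -2.31
need cm [ -0.05  -0.24 -11.28] turn -0.1
```

View pics/c2.png

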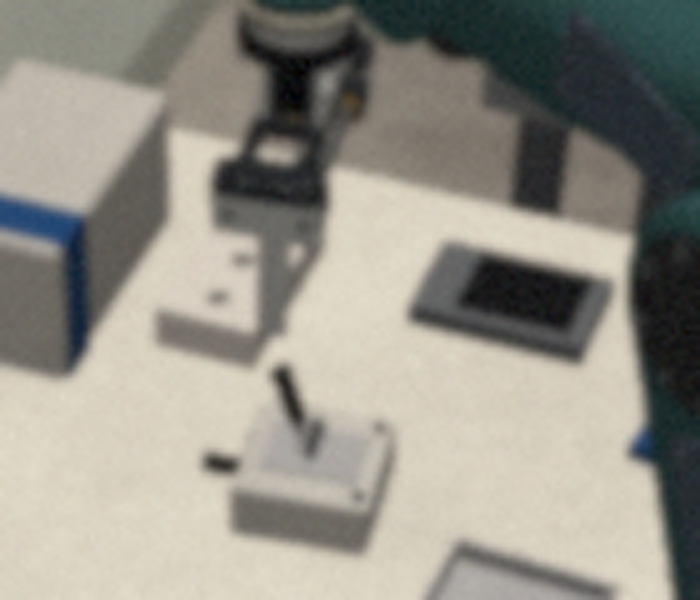

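The gripper hangs above the bat (bat tip at (282,372) in the crop), clear of everything else. Descending and gripping.

```bash

python3 -m pendant '[[0,-0.05,-3,0],[0,-0.1,-6,0],[0,-0.1,-9,0],[0,-0.1,-11.2,0],[0,-0.1,-11.2,0]]' 130
python3 -m pendant '[[0,0,0,0],[0,0,0,0],[0,0,0,0],[0,0,0,0],[0,0,0,0]]' 
python3 -c "
from h import *
go(608.2,-354.3,91.4,97.5)"
```

```text
clock: 3.07
tool_pos: [0.6057, -0.3513, 0.0845]
tool_rot: [0.207, -3.126, -0.011]
contact_force: [-1.1, 0.9, -0.7]
finger_gap: 0.681
finger_force: 0.0
clock: 3.48
tool_pos: [0.6096, -0.3549, 0.0929]
tool_rot: [-0.206, 3.132, -0.003]
contact_force: [0.8, -0.0, 0.1]
finger_gap: 0.492
finger_force: 0.0
t 3.5 pos [ 609.6 -354.9   92.9] yaw 97.5 tilt [ 0.003 -0.002 -1.   ] F [ 0.8 -0.   0.1] gap 0.492 ff 0.0 q6 -2.31
need cm [-0.14  0.06 -0.15] turn -0.0
```

```bash

python3 -m pendant '[[0,0,0,0],[0,0,0,0],[0,0,0,0],[0,0,0,0],[0,0,0,0]]' 255 50
python3 -m pendant '[[0,0,0,0],[0,0,0,0],[0,0,0,0],[0,0,0,0],[0,0,0,0]]' 
python3 -m pendant '[[0,0,0,0],[0,0,0,0],[0,0,0,0],[0,0,0,0],[0,0,0,0]]' >/dev/null
python3 -c "
from h import *
p,_=pose()
# arc offsets in cm relative to start, in world, console yaw 7.5
c,s=np.cos(np.radians(7.5)),np.sin(np.radians(7.5))
r0=60; 
def off(th,r): 
  x=r*np.sin(th)-r0*np.sin(.35); z=r*np.cos(th)-r0*np.cos(.35); return (np.array([x*c,x*s,z])/10).round(2)
for th,r in [(.35,64),(.35,68),(.35,73),(.25,73.5),(.15,73.5),(.05,73.5),(-.05,73.5),(-.15,73.5),(-.25,73.5),(-.35,73),(-.35,68),(-.35,64),(-.35,61)]: print(th,r,off(th,r))
"
```

```text
clock: 3.9
tool_pos: [0.6089, -0.3554, 0.0906]
tool_rot: [-0.206, 3.134, -0.003]
contact_force: [0.7, -5.1, -1.6]
finger_gap: 0.174
finger_force: 9.4
clock: 4.32
tool_pos: [0.6089, -0.356, 0.0906]
tool_rot: [-0.205, 3.134, -0.004]
contact_force: [0.8, -5.3, -1.6]
finger_gap: 0.143
finger_force: 50.0
t 4.7 pos [ 608.9 -356.    90.6] yaw 97.5 tilt [ 0.001 -0.003 -1.   ] F [ 0.9 -5.2 -1.4] gap 0.143 ff 50.0 q6 -2.31
0.35 64 [0.14 0.02 0.38]
0.35 68 [0.27 0.04 0.75]
0.35 73 [0.44 0.06 1.22]
0.25 73.5 [-0.24 -0.03  1.49]
0.15 73.5 [-0.95 -0.13  1.63]
0.05 73.5 [-1.68 -0.22  1.7 ]
-0.05 73.5 [-2.4  -0.32  1.7 ]
-0.15 73.5 [-3.13 -0.41  1.63]
-0.25 73.5 [-3.84 -0.51  1.49]
-0.35 73 [-4.52 -0.6   1.22]
-0.35 68 [-4.35 -0.57  0.75]
-0.35 64 [-4.22 -0.55  0.38]
-0.35 61 [-4.11 -0.54  0.09]
```

```bash

python3 -m pendant '[[0,-0.2,0,0],[0.14,-0.18,0.38,0],[0.27,-0.16,0.75,0],[0.44,-0.14,1.2,0],[0.44,-0.14,1.2,0]]'
python3 -m pendant '[[0,0,0,0],[0,0,0,0],[0,0,0,0],[0,0,0,0],[0,0,0,0]]' 
python3 -c "
from h import *
pose(); d=shot('side');save(d,'c3.png',(300,50,400,135),6)"
```

```text
clock: 5.15
tool_pos: [0.6126, -0.3557, 0.1017]
tool_rot: [0.206, -3.133, -0.002]
contact_force: [-0.9, -4.9, -8.7]
finger_gap: 0.148
finger_force: 50.0
clock: 5.57
tool_pos: [0.6127, -0.3557, 0.102]
tool_rot: [0.206, -3.134, -0.001]
contact_force: [-1.5, -4.4, -8.3]
finger_gap: 0.146
finger_force: 50.0
t 5.6 pos [ 612.7 -355.7  102. ] yaw 97.5 tilt [-0.001  0.001 -1.   ] F [-1.5 -4.4 -8.3] gap 0.146 ff 50.0 q6 -2.31
```

View pics/c3.png

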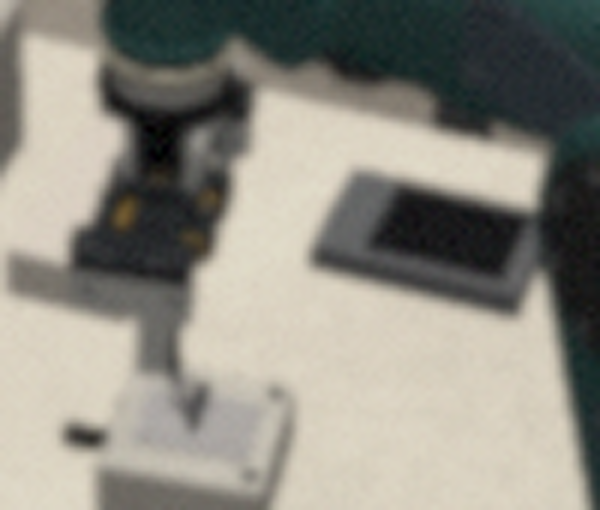

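```bash

python3 -m pendant '[[0.03,0,0.08,0],[-0.3,-0.05,0.2,0],[-0.65,-0.09,0.3,0],[-1.02,-0.14,0.38,0],[-1.39,-0.19,0.45,0]]'
python3 -m pendant '[[-0.36,-0.05,0.05,0],[-0.73,-0.09,0.07,0],[-1.09,-0.14,0.08,0],[-1.45,-0.19,0.07,0],[-1.45,-0.19,0.07,0]]'
python3 -m pendant '[[-0.36,-0.05,-0.03,0],[-0.73,-0.09,-0.07,0],[-1.09,-0.14,-0.14,0],[-1.44,-0.19,-0.21,0],[-1.79,-0.24,-0.33,0]]'
python3 -m pendant '[[-0.35,-0.05,-0.14,0],[-0.35,-0.05,-0.14,0],[-0.35,-0.05,-0.14,0],[-0.35,-0.05,-0.14,0],[-0.35,-0.05,-0.14,0]]'
python3 -c "
from h import *
pose(); d=shot('side');save(d,'c4.png',(300,50,400,135),6)"
```

```text
clock: 6.03
tool_pos: [0.5994, -0.3574, 0.1072]
tool_rot: [-0.206, 3.133, 0.001]
contact_force: [1.8, -2.5, -9.2]
finger_gap: 0.15
finger_force: 50.0
clock: 6.45
tool_pos: [0.5845, -0.3595, 0.108]
tool_rot: [-0.206, 3.134, 0.001]
contact_force: [3.2, -2.5, -9.1]
finger_gap: 0.148
finger_force: 50.0
clock: 6.87
tool_pos: [0.5661, -0.3621, 0.1062]
tool_rot: [0.206, -3.134, 0.001]
contact_force: [-0.6, -0.8, 0.6]
finger_gap: 0.013
finger_force: 0.0
clock: 7.28
tool_pos: [0.5636, -0.3626, 0.1036]
tool_rot: [-0.206, 3.134, -0.001]
contact_force: [0.0, -0.5, -0.6]
finger_gap: 0.008
finger_force: 0.0
t 7.3 pos [ 563.6 -362.6  103.6] yaw 97.5 tilt [ 0.001 -0.    -1.   ] F [ 0.  -0.5 -0.6] gap 0.008 ff 0.0 q6 -2.36
```

View pics/c4.png

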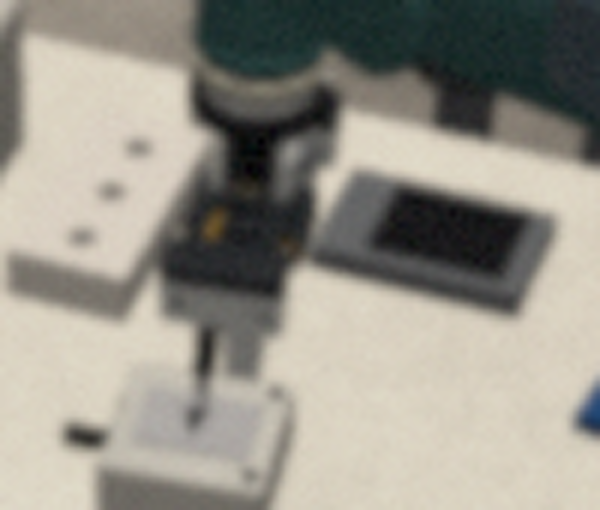

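The grip slackened once. The bat now stands near upright at (200,370) in the crop, and the closed fingers are on the robot's side of it. Raising to see and measure.

```bash

python3 -m pendant '[[-0.5,0,0.5,0],[-1,0,2,0],[-1,0,5,0],[-1,0,8,0],[-1,0,8,0]]' >/dev/null
python3 -m pendant '[[0,0,0,0],[0,0,0,0],[0,0,0,0],[0,0,0,0],[0,0,0,0]]' 0 60
cat >> h.py <<'E'
def bat():
    for n in('side',):
        d=shot(n);C=cloud(d); p=np.array([.588,-.357,.037]); c,s=np.cos(np.radians(7.5)),np.sin(np.radians(7.5))
        q=C-p; x=q[...,0]*c+q[...,1]*s; y=-q[...,0]*s+q[...,1]*c; z=q[...,2]
        m=(d['z_map']>0)&(z>.035)&(z<.1)&(abs(x)<.06)&(abs(y)<.014)&(d['image'].max(-1)<110)
        if m.sum()<8: print(n,'few',m.sum());continue
        print(n,m.sum(),'th deg',np.degrees(np.arctan2(np.median(x[m]),np.median(z[m]))).round(1),'rad max',np.hypot(x[m],z[m]).max().round(4),'y',np.median(y[m]).round(4))
        save(d,'bat_%d.png'%(arm.get_state()['clock']*100),(300,50,400,135),6)
E
python3 -c "
from h import *
pose(); bat()"; ls pics
```

```text
clock: 8.17
tool_pos: [0.5528, -0.3621, 0.1813]
tool_rot: [0.206, -3.133, -0.003]
contact_force: [-0.2, 0.3, -0.1]
finger_gap: 0.32
finger_force: 0.0
t 8.2 pos [ 552.8 -362.1  181.3] yaw 97.5 tilt [-0.002  0.002 -1.   ] F [-0.2  0.3 -0.1] gap 0.32 ff 0.0 q6 -2.37
side 29 th deg -3.2 rad max 0.0925 y 0.0027
bat_821.png
c2.png
c3.png
c4.png
con.png
hold.png
side0.png
top0.png
```

```bash

python3 -m pendant '[[1.5,0.1,0,0],[3.15,0.25,0,0],[3.15,0.25,0,0],[3.15,0.25,0,0],[3.15,0.25,0,0]]' 130 60 >/dev/null
python3 -m pendant '[[0,0,-2,0],[0,0,-4,0],[0,0,-6,0],[0,0,-7.5,0],[0,0,-7.5,0]]' 
python3 -m pendant '[[0,0,0,0],[0,0,0,0],[0,0,0,0],[0,0,0,0],[0,0,0,0]]' >/dev/null
python3 -c "
from h import *
pose()"
```

```text
clock: 9.05
tool_pos: [0.582, -0.3588, 0.1032]
tool_rot: [0.205, -3.128, -0.008]
contact_force: [-1.4, 0.3, -0.9]
finger_gap: 0.489
finger_force: 0.0
t 9.5 pos [ 585.4 -360.4  109.5] yaw 97.5 tilt [ 0.002 -0.001 -1.   ] F [-0.3  0.1  0.4] gap 0.488 ff 0.0 q6 -2.34
```

```bash

python3 -m pendant '[[0,0.05,-0.4,0],[0,0.05,-0.4,0],[0,0.05,-0.4,0],[0,0.05,-0.4,0],[0,0.05,-0.4,0]]' 255 60 >/dev/null
python3 -m pendant '[[0,0,0,0],[0,0,0,0],[0,0,0,0],[0,0,0,0],[0,0,0,0]]'
python3 -m pendant '[[0,0,0.1,0],[0,0,0.2,0],[0,0,0.3,0],[0,0,0.3,0],[0,0,0.3,0]]'
python3 -c "
from h import *
pose()"
```

```text
clock: 10.3
tool_pos: [0.5848, -0.3595, 0.1039]
tool_rot: [0.206, -3.135, -0.0]
contact_force: [0.6, -0.0, -1.0]
finger_gap: 0.142
finger_force: 60.0
clock: 10.72
tool_pos: [0.5846, -0.3595, 0.1057]
tool_rot: [0.206, -3.134, -0.001]
contact_force: [1.2, -2.3, -9.2]
finger_gap: 0.144
finger_force: 60.0
t 10.7 pos [ 584.6 -359.5  105.7] yaw 97.5 tilt [-0.001  0.001 -1.   ] F [ 1.2 -2.3 -9.2] gap 0.144 ff 60.0 q6 -2.34
```

```bash

python3 -m pendant '[[-0.33,-0.04,-0.03,0],[-0.66,-0.09,-0.07,0],[-1.0,-0.13,-0.13,0],[-1.34,-0.18,-0.2,0],[-1.65,-0.22,-0.28,0]]'
python3 -m pendant '[[-0.3,-0.04,-0.12,0],[-0.3,-0.04,-0.12,0],[-0.3,-0.04,-0.12,0],[-0.3,-0.04,-0.12,0],[-0.3,-0.04,-0.12,0]]'
python3 -m pendant '[[0.1,0,-0.28,0],[0.2,0.02,-0.56,0],[0.3,0.04,-0.85,0],[0.4,0.05,-1.13,0],[0.4,0.05,-1.13,0]]'
python3 -m pendant '[[0,0,0,0],[0,0,0,0],[0,0,0,0],[0,0,0,0],[0,0,0,0]]'
```

```text
clock: 11.13
tool_pos: [0.5689, -0.3615, 0.1044]
tool_rot: [-0.206, 3.132, 0.0]
contact_force: [5.5, -1.7, -7.1]
finger_gap: 0.148
finger_force: 60.0
clock: 11.55
tool_pos: [0.5658, -0.3619, 0.1032]
tool_rot: [-0.206, 3.134, 0.0]
contact_force: [5.0, -0.7, -6.2]
finger_gap: 0.143
finger_force: 60.0
clock: 11.97
tool_pos: [0.5676, -0.3618, 0.0942]
tool_rot: [0.205, -3.131, 0.0]
contact_force: [-5.4, 2.5, 5.7]
finger_gap: 0.146
finger_force: 60.0
clock: 12.38
tool_pos: [0.5675, -0.3617, 0.0941]
tool_rot: [0.205, -3.132, 0.0]
contact_force: [-5.9, 2.6, 4.8]
finger_gap: 0.146
finger_force: 60.0
```

Open, rise, and check.

```bash

python3 -m pendant '[[0,0,0,0],[0,0,0,0],[0,0,0,0],[0,0,0,0],[0,0,0,0]]' 0 40 >/dev/null
python3 -m pendant '[[0,0,3,0],[0,0,6,0],[0,0,9,0],[0,0,10,0],[0,0,10,0]]' >/dev/null
python3 -m pendant '[[0,0,0,0],[0,0,0,0],[0,0,0,0],[0,0,0,0],[0,0,0,0]]' >/dev/null
python3 -c "
from h import *
pose(); bat()"; ls pics
```

```text
t 13.6 pos [ 568.8 -361.2  189.8] yaw 97.5 tilt [-0.002  0.002 -1.   ] F [-0.5 -0.1  0.4] gap 0.999 ff 0.0 q6 -2.35
side 33 th deg -17.2 rad max 0.0846 y 0.004
bat_1368.png
bat_821.png
c2.png
c3.png
c4.png
con.png
hold.png
side0.png
top0.png
```

The toggle measures −17° from upright and has sprung back (safe). Now the used square at square_a.

```bash

python3 -m pendant '[[0.7,3.45,0,0.3],[1.4,6.9,0,0.6],[2.1,10.35,0,0.9],[2.75,13.8,0,1.2],[3.4,17.25,0,1.3]]' 65 40 >/dev/null
python3 -m pendant '[[0.7,3.45,0,0.3],[1.4,6.9,0,0.6],[2.1,10.35,-1,0.9],[2.75,13.8,-3,1.2],[3.45,17.25,-6,1.3]]' >/dev/null
python3 -m pendant '[[0,0,-1,0],[0,0,-2,0],[0,0,-2,0],[0,0,-2,0],[0,0,-2,0]]' >/dev/null
python3 -m pendant '[[0,0,0,0],[0,0,0,0],[0,0,0,0],[0,0,0,0],[0,0,0,0]]' >/dev/null
python3 -c "
from h import *
go(637.6,-16.2,41.5,100.1)"
```

```text
t 15.3 pos [637.3 -20.2 115. ] yaw 100.1 tilt [ 0.001  0.    -1.   ] F [ 0.  -0.6  0.1] gap 0.744 ff 0.0 q6 -1.87
need cm [ 0.03  0.4  -7.35] turn -0.0
```

```bash

python3 -m pendant '[[0,0,-2,0],[0,0,-4,0],[0,0,-5,0],[0,0,-5,0],[0,0,-5,0]]' >/dev/null
python3 -m pendant '[[0,0,0,0],[0,0,0,0],[0,0,0,0],[0,0,0,0],[0,0,0,0]]'  >/dev/null
python3 -c "
from h import *
go(637.6,-16.2,41.5,100.1)"
python3 -m pendant '[[0,0,0,0],[0,0,0,0],[0,0,0,0],[0,0,0,0],[0,0,0,0]]'  >/dev/null
python3 -c "
from h import *
go(637.6,-16.2,41.5,100.1)"
```

```text
t 16.2 pos [637.5 -20.1  65.4] yaw 100.1 tilt [ 0.001 -0.    -1.   ] F [ 0.1 -0.1 -0.9] gap 0.742 ff 0.0 q6 -1.87
need cm [ 0.01  0.39 -2.39] turn -0.0
t 16.6 pos [637.1 -20.   64.6] yaw 100.1 tilt [-0.  0. -1.] F [-0.  -0.2  0.5] gap 0.747 ff 0.0 q6 -1.87
need cm [ 0.05  0.38 -2.31] turn -0.0
```

```bash

python3 -m pendant '[[0.05,0.2,-0.7,0],[0.05,0.4,-1.4,0],[0.05,0.4,-2.0,0],[0.05,0.4,-2.0,0],[0.05,0.4,-2.0,0]]' >/dev/null
python3 -m pendant '[[0,0,-0.1,0],[0,0,-0.2,0],[0,0,-0.3,0],[0,0,-0.3,0],[0,0,-0.3,0]]'
python3 -m pendant '[[0,0,0,0],[0,0,0,0],[0,0,0,0],[0,0,0,0],[0,0,0,0]]' 255 40 >/dev/null
python3 -m pendant '[[0,0,0,0],[0,0,0,0],[0,0,0,0],[0,0,0,0],[0,0,0,0]]' >/dev/null
python3 -c "
from h import *
pose()
d=shot('top'); save(d,'g1.png',(270,100,400,200),6)"
```

```text
clock: 17.43
tool_pos: [0.6377, -0.0161, 0.0418]
tool_rot: [-0.277, 3.129, 0.0]
contact_force: [0.4, -0.2, -0.9]
finger_gap: 0.746
finger_force: 0.0
t 18.3 pos [637.7 -16.   41.7] yaw 100.1 tilt [ 0.  0. -1.] F [-0.3 -0.3  0.9] gap 0.376 ff 40.0 q6 -1.86
```

View pics/g1.png

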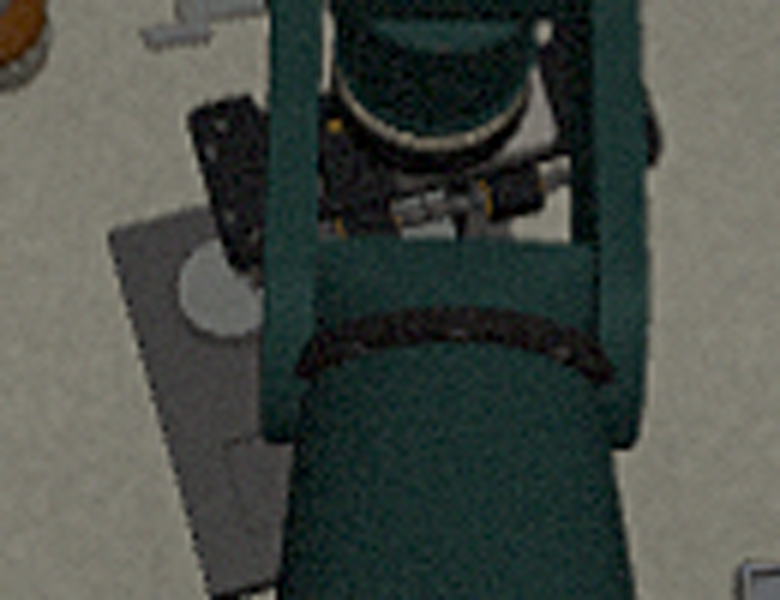

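The fingers hold the used square (gap 35 mm) with almost no side force, and the estimate fits. The crop shows only disc (220,285) and the empty cavity (265,480) free of the arm. I'll probe the cavity walls with the held blank to fix its centre in tool coordinates.

```bash

python3 -m pendant '[[0,0.1,0.05,0],[-0.04,0.24,0.05,0],[-0.04,0.24,0.05,0],[-0.04,0.24,0.05,0],[-0.04,0.24,0.05,0]]' - 60 |sed -n 2,4p
python3 -m pendant '[[0.04,-0.24,0,0],[0.08,-0.48,0,0],[0.08,-0.48,0,0],[0.08,-0.48,0,0],[0.08,-0.48,0,0]]' |sed -n 2,4p
python3 -m pendant '[[-0.04,0.24,0,0],[0.2,0.28,0,0],[0.2,0.28,0,0],[0.2,0.28,0,0],[0.2,0.28,0,0]]' |sed -n 2,4p
python3 -m pendant '[[-0.24,-0.04,0,0],[-0.48,-0.08,0,0],[-0.48,-0.08,0,0],[-0.48,-0.08,0,0],[-0.48,-0.08,0,0]]' |sed -n 2,4p
python3 -m pendant '[[0.24,0.04,0,0],[0.24,0.04,0,0],[0.24,0.04,0,0],[0.24,0.04,0,0],[0.24,0.04,0,0]]' |sed -n 2,4p
```

```text
tool_pos: [0.6372, -0.0143, 0.0419]
tool_rot: [0.277, -3.129, 0.002]
contact_force: [0.4, -3.2, -2.9]
tool_pos: [0.6377, -0.0174, 0.042]
tool_rot: [0.278, -3.128, -0.003]
contact_force: [-1.0, 2.9, -1.3]
tool_pos: [0.6393, -0.0157, 0.042]
tool_rot: [0.277, -3.127, -0.0]
contact_force: [-3.3, -0.5, 0.8]
tool_pos: [0.6362, -0.0167, 0.0426]
tool_rot: [-0.277, 3.127, -0.001]
contact_force: [2.2, -1.1, -2.5]
tool_pos: [0.6375, -0.016, 0.042]
tool_rot: [0.277, -3.129, -0.0]
contact_force: [-0.2, -0.8, -1.0]
```

```bash

python3 -m pendant '[[0,0,2,0],[0,0,5,0],[0,0,8.5,0],[-2,-2.5,9,0],[-4,-5,9,-2]]' - 40 >/dev/null
python3 -m pendant '[[-2,-2.5,0,-1.5],[-4,-5,0,-3],[-6,-7.5,0,-4.5],[-8,-10,0,-6],[-10,-12.5,0,-7.5]]'
python3 -m pendant '[[-2,-2.5,0,-1],[-4,-5,0,-2],[-6,-7.5,0,-3],[-7.9,-9.7,0,-3],[-7.9,-9.7,0,-3]]' >/dev/null
python3 -m pendant '[[0,0,-1,0],[0,0,-2,0],[0,0,-3,0],[0,0,-3,0],[0,0,-3,0]]' >/dev/null
python3 -m pendant '[[0,0,0,0],[0,0,0,0],[0,0,0,0],[0,0,0,0],[0,0,0,0]]'  >/dev/null
python3 -c "
from h import *
go(418.7,-288,29.5,87.6)"
```

```text
clock: 21.23
tool_pos: [0.4964, -0.1919, 0.1323]
tool_rot: [-0.016, 3.141, -0.0]
contact_force: [0.9, -0.3, -1.8]
finger_gap: 0.377
finger_force: 40.0
t 22.5 pos [ 418.9 -288.1  102.6] yaw 87.6 tilt [ 0.001 -0.    -1.   ] F [ 0.5  0.4 -0.9] gap 0.376 ff 40.0 q6 -2.24
need cm [-0.02  0.01 -7.31] turn -0.0
```

```bash

python3 -m pendant '[[0,0,-2.5,0],[0,0,-5,0],[0,0,-6.5,0],[0,0,-7,0],[0,0,-7.2,0]]' >/dev/null
python3 -m pendant '[[0,0,-0.05,0],[0,0,-0.1,0],[0,0,-0.1,0],[0,0,-0.1,0],[0,0,-0.1,0]]'
python3 -m pendant '[[0,0,0,0],[0,0,0,0],[0,0,0,0],[0,0,0,0],[0,0,0,0]]' 102 40 
python3 -m pendant '[[0,0,2.5,0],[0,0,5,0],[0,0,8,0],[0,0,10,0],[0,0,10,0]]' 65 >/dev/null
python3 -m pendant '[[0,0,0,0],[0,0,0,0],[0,0,0,0],[0,0,0,0],[0,0,0,0]]' >/dev/null
python3 -c "
from h import *
go(555.4,-30.7,130,100.1)"
```

```text
clock: 23.32
tool_pos: [0.4191, -0.2884, 0.0301]
tool_rot: [0.065, 3.14, -0.002]
contact_force: [0.1, 0.2, -1.6]
finger_gap: 0.38
finger_force: 40.0
clock: 23.73
tool_pos: [0.4188, -0.2881, 0.0294]
tool_rot: [0.065, 3.141, -0.0]
contact_force: [-0.8, -0.0, -0.6]
finger_gap: 0.602
finger_force: 0.0
t 24.6 pos [ 418.  -287.5  127.6] yaw 87.6 tilt [-0.002  0.002 -1.   ] F [-0.2  0.  -0.4] gap 0.742 ff 0.0 q6 -2.24
need cm [13.74 25.68  0.24] turn 12.5
```

```bash

python3 -m pendant '[[1.5,2.9,0,1.4],[3,5.8,0,2.8],[4.7,8.7,0,4.2],[6.4,11.7,0,5.6],[7.9,14.7,0,7]]' >/dev/null
python3 -m pendant '[[1.5,2.9,0,1.4],[3,5.8,0,2.8],[4.5,8.5,-1,4.2],[5.8,11,-3,5.5],[5.8,11,-6,5.5]]' >/dev/null
python3 -m pendant '[[0,0,-1,0],[0,0,-1,0],[0,0,-1,0],[0,0,-1,0],[0,0,-1,0]]' >/dev/null
python3 -c "
from h import *
go(555.1,-30.6,41.7,100.1)"
```

```text
t 25.8 pos [556.8 -32.   61.2] yaw 100.0 tilt [ 0.003 -0.001 -1.   ] F [-0.1 -0.7 -0. ] gap 0.749 ff 0.0 q6 -1.91
need cm [-0.17  0.14 -1.95] turn 0.1
```

```bash

python3 -m pendant '[[-0.1,0.1,-0.7,0],[-0.15,0.15,-1.2,0],[-0.15,0.15,-1.7,0],[-0.15,0.15,-1.9,0],[-0.15,0.15,-1.9,0]]' >/dev/null
python3 -c "
from h import *
go(555.1,-30.6,41.7,100.1)"
python3 -m pendant '[[0,0,0,0],[0,0,0,0],[0,0,0,0],[0,0,0,0],[0,0,0,0]]' 255 40 
python3 -m pendant '[[0,0,0,0],[0,0,0,0],[0,0,0,0],[0,0,0,0],[0,0,0,0]]'
```

```text
t 26.2 pos [553.8 -29.5  39.7] yaw 100.1 tilt [-0.001  0.    -1.   ] F [ 0.   0.8 -0. ] gap 0.746 ff 0.0 q6 -1.9
need cm [ 0.13 -0.11  0.2 ] turn -0.0
clock: 26.65
tool_pos: [0.5543, -0.0296, 0.0402]
tool_rot: [-0.277, 3.129, -0.0]
contact_force: [-0.1, -0.5, -0.6]
finger_gap: 0.458
finger_force: 40.0
clock: 27.07
tool_pos: [0.5543, -0.0296, 0.0402]
tool_rot: [-0.277, 3.129, -0.0]
contact_force: [0.2, -0.7, -0.5]
finger_gap: 0.46
finger_force: 40.0
```

```bash

python3 -m pendant '[[0,0,2,0],[0,0,5,0],[0,0,8,0],[-1.75,-2.7,8,-2],[-3.5,-5.4,8,-4]]'  >/dev/null
python3 -m pendant '[[-1.75,-2.7,0,-2],[-3.5,-5.4,0,-4],[-5.2,-8.1,0,-6],[-6.98,-10.96,0,-8.5],[-6.98,-10.96,-1,-8.5]]' >/dev/null
python3 -m pendant '[[0,0,-1,0],[0,0,-2,0],[0,0,-3,0],[0,0,-3,0],[0,0,-3,0]]' >/dev/null
python3 -m pendant '[[0,0,0,0],[0,0,0,0],[0,0,0,0],[0,0,0,0],[0,0,0,0]]'  >/dev/null
python3 -c "
from h import *
go(449.5,-193.2,28.3,87.6)"
```

```text
t 28.7 pos [ 449.7 -193.2   80.6] yaw 87.6 tilt [ 0.001 -0.    -1.   ] F [-0.5 -0.8 -1.8] gap 0.46 ff 40.0 q6 -2.05
need cm [-0.02 -0.   -5.23] turn -0.0
```

```bash

python3 -m pendant '[[0,0,-2,0],[0,0,-4,0],[0,0,-4.8,0],[0,0,-5.1,0],[0,0,-5.2,0]]' >/dev/null
python3 -m pendant '[[0,0,0,0],[0,0,0,0],[0,0,0,0],[0,0,0,0],[0,0,0,0]]'
python3 -m pendant '[[0,0,0,0],[0,0,0,0],[0,0,0,0],[0,0,0,0],[0,0,0,0]]' 102 40 
python3 -m pendant '[[0,0,2.5,0],[0,0,5,0],[0,0,8,0],[0,0,10,0],[0,0,10,0]]' 65 >/dev/null
python3 -m pendant '[[1.95,2.9,0,1.4],[3.9,5.8,0,2.8],[5.8,8.7,0,4.2],[7.7,11.6,0,5.6],[9.6,14.5,0,7]]' >/dev/null
python3 -m pendant '[[1.95,2.9,0,1.4],[3.9,5.8,0,2.8],[5.8,8.7,-1,4.2],[7.7,11.5,-2,5.5],[7.7,11.5,-4,5.5]]' >/dev/null
python3 -m pendant '[[0,0,-1,0],[0,0,-2,0],[0,0,-2,0],[0,0,-2,0],[0,0,-2,0]]' >/dev/null
python3 -m pendant '[[0,0,0,0],[0,0,0,0],[0,0,0,0],[0,0,0,0],[0,0,0,0]]' >/dev/null
python3 -c "
from h import *
go(623.1,66.8,41,100.1)"
```

```text
clock: 29.57
tool_pos: [0.4497, -0.1933, 0.0288]
tool_rot: [0.065, 3.14, -0.001]
contact_force: [0.3, 0.6, -0.7]
finger_gap: 0.459
finger_force: 40.0
clock: 29.98
tool_pos: [0.4495, -0.1932, 0.0284]
tool_rot: [0.065, 3.141, -0.0]
contact_force: [-0.5, 0.1, 0.1]
finger_gap: 0.599
finger_force: 0.0
t 32.1 pos [622.5  66.8  68.6] yaw 100.1 tilt [ 0.001  0.    -1.   ] F [-0.6 -0.8  0.8] gap 0.744 ff 0.0 q6 -1.73
need cm [ 0.06 -0.   -2.76] turn -0.0
```

```bash

python3 -m pendant '[[0.05,0,-1,0],[0.05,0,-2,0],[0.05,0,-2.5,0],[0.05,0,-2.7,0],[0.05,0,-2.7,0]]' >/dev/null
python3 -m pendant '[[0,0,0,0],[0,0,0,0],[0,0,0,0],[0,0,0,0],[0,0,0,0]]'  |sed -n 2,4p
python3 -m pendant '[[0,0,0,0],[0,0,0,0],[0,0,0,0],[0,0,0,0],[0,0,0,0]]' 255 40  >/dev/null
python3 -m pendant '[[0,0,0,0],[0,0,0,0],[0,0,0,0],[0,0,0,0],[0,0,0,0]]'
python3 -m pendant '[[0,0,2,0],[0,0,5,0],[0,0,8,0],[-2.5,-2.8,8,-1],[-5,-5.6,8,-2]]'  >/dev/null
python3 -m pendant '[[-2.5,-2.8,0,-1.5],[-5,-5.6,0,-3],[-7.5,-8.4,0,-4.5],[-10,-11.2,0,-6],[-12.5,-14,0,-7.5]]' >/dev/null
python3 -m pendant '[[-2.5,-2.8,0,-1.5],[-5.2,-6.2,0,-3],[-5.2,-6.2,0,-3],[-5.2,-6.2,-1,-3],[-5.2,-6.2,-3,-3]]' >/dev/null
python3 -m pendant '[[0,0,0,0],[0,0,0,0],[0,0,0,0],[0,0,0,0],[0,0,0,0]]' >/dev/null
python3 -c "
from h import *
go(395.5,-190.9,29,87.6)"
```

```text
tool_pos: [0.623, 0.0669, 0.0413]
tool_rot: [-0.277, 3.129, 0.0]
contact_force: [-0.5, -0.1, 1.1]
clock: 33.73
tool_pos: [0.6229, 0.0669, 0.0412]
tool_rot: [-0.277, 3.129, 0.0]
contact_force: [-0.9, -0.1, -0.1]
finger_gap: 0.459
finger_force: 40.0
t 35.4 pos [ 396.8 -190.9   92. ] yaw 87.7 tilt [ 0.001 -0.001 -1.   ] F [ 0.5  0.4 -1.3] gap 0.46 ff 40.0 q6 -2.11
need cm [-0.13  0.   -6.3 ] turn -0.1
```

```bash

python3 -m pendant '[[-0.1,0,-2,0],[-0.1,0,-4,0],[-0.1,0,-5.5,0],[-0.1,0,-6,0],[-0.1,0,-6.2,0]]' >/dev/null
python3 -m pendant '[[0,0,-0.05,0],[0,0,-0.1,0],[0,0,-0.1,0],[0,0,-0.1,0],[0,0,-0.1,0]]'|sed -n 2,4p
python3 -m pendant '[[0,0,0,0],[0,0,0,0],[0,0,0,0],[0,0,0,0],[0,0,0,0]]' 102 40 |sed -n 2,6p
python3 -m pendant '[[0,0,2.5,0],[0,0,5,0],[0,0,8,0],[0,0,11,0],[0,0,12,0]]' 65 >/dev/null
python3 -m pendant '[[0,0,0,0],[0,0,0,0],[0,0,0,0],[0,0,0,0],[0,0,0,0]]' >/dev/null
cat > look.py <<'E'
from h import *
pose()
G=dict(fd1=(545,437),fd2=(424,259),fs1=(581,262),fs2=(429,393.5))
for n in('top','side'):
    d=shot(n);C=cloud(d)
    m=((C[...,2]>.009)&(C[...,2]<.022)&(d['z_map']>0)&(C[...,1]>.19)&(C[...,1]<.6)&(C[...,0]>.3)&(C[...,0]<.75)&(d['image'].min(-1)>40)).astype(np.uint8)
    k,L,st,_=cv2.connectedComponentsWithStats(m,connectivity=4)
    for i in range(1,k):
        if st[i,4]<60: continue
        P=C[L==i]; q=cv2.minAreaRect((P[:,:2]*1000).astype(np.float32)); print(n,st[i,4],(P.mean(0)*1000).round(1),'rect',np.round([*q[0],*q[1],q[2]],1))
E
python3 look.py; python3 - <<'E'
from h import *
d=load('side'); save(d,'s2.png',(210,100,420,350),2.4)
E
```

```text
tool_pos: [0.3954, -0.1915, 0.029]
tool_rot: [0.065, 3.14, -0.001]
contact_force: [-0.1, 0.3, -1.9]
tool_pos: [0.395, -0.1912, 0.0284]
tool_rot: [0.065, 3.141, -0.0]
contact_force: [0.6, -0.3, -0.2]
finger_gap: 0.6
finger_force: 0.0
t 37.5 pos [ 393.9 -190.5  146.2] yaw 87.6 tilt [-0.003  0.002 -1.   ] F [ 0.1 -0.7 -0.6] gap 0.741 ff 0.0 q6 -2.11
top 193 [579.9 261.4  15.6] rect [581.3 261.5  37.   37.9  89. ]
top 212 [544.3 436.1  16.3] rect [544.5 436.2  41.9  42.3  46.3]
top 232 [423.6 258.7  16.1] rect [424.2 258.9  41.7  43.3  15.2]
top 203 [428.  393.   15.9] rect [428.2 393.6  38.   36.4  66.4]
side 155 [580.8 263.7  15.1] rect [5.811e+02 2.630e+02 3.730e+01 3.800e+01 3.000e-01]
side 178 [425.2 261.2  15.3] rect [425.9 259.8  43.8  44.   70.4]
side 190 [429.6 395.2  15.5] rect [430.7 393.9  37.7  38.6  65.2]
side 211 [544.8 439.2  15.5] rect [545.1 438.   42.1  43.9  28.9]
```

View pics/s2.png

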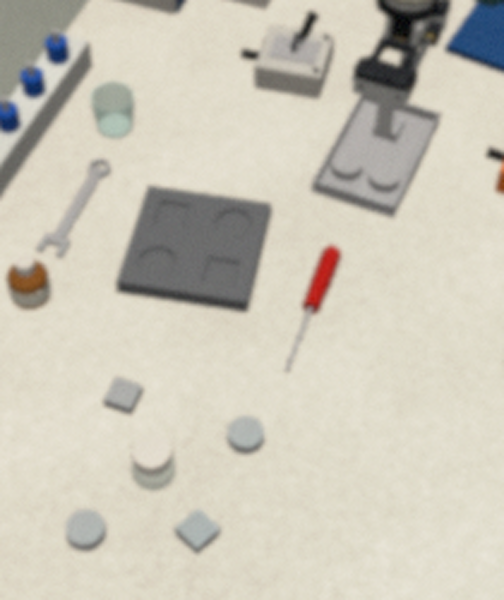

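The side view shows all holder cavities empty, two discs in the tray's near end (350,170)/(385,180) with the third blank behind the gripper, and the toggle leaning towards the robot. The fresh blanks have not moved. Now fresh square 1, gripped twice at 90° so it is centred in both axes.

```bash

python3 -m pendant '[[1.44,3.48,0,0.4],[2.88,6.96,0,0.8],[4.32,10.44,0,1.2],[5.76,13.92,0,1.6],[7.2,17.4,0,1.9]]' >/dev/null
python3 -m pendant '[[1.44,3.48,0,0],[2.88,6.96,0,0],[4.32,10.44,0,0],[5.76,13.92,0,0],[7.2,17.4,0,0]]' >/dev/null
python3 -m pendant '[[1.44,3.48,-1,0],[2.88,6.96,-3,0],[4.3,10.43,-5,0],[4.3,10.43,-7,0],[4.3,10.43,-8,0]]' >/dev/null
python3 -m pendant '[[0,0,0,0],[0,0,0,0],[0,0,0,0],[0,0,0,0],[0,0,0,0]]' >/dev/null
python3 -c "
from h import *
go(581,261.8,24.5,89.5)"
```

```text
t 39.2 pos [582.9 260.7  70.4] yaw 89.5 tilt [ 0.003  0.001 -1.   ] F [-0.2 -0.9  0.4] gap 0.744 ff 0.0 q6 -1.23
need cm [-0.19  0.11 -4.59] turn 0.0
```

```bash

python3 -m pendant '[[-0.1,0.05,-2,0],[-0.15,0.1,-3.5,0],[-0.15,0.1,-4.2,0],[-0.15,0.1,-4.5,0],[-0.15,0.1,-4.5,0]]' >/dev/null
python3 -m pendant '[[0,0,0,0],[0,0,0,0],[0,0,0,0],[0,0,0,0],[0,0,0,0]]' 255 20 >/dev/null
python3 -m pendant '[[0,0,0,0],[0,0,0,0],[0,0,0,0],[0,0,0,0],[0,0,0,0]]'
python3 -m pendant '[[0,0,0,0],[0,0,0,0],[0,0,0,0],[0,0,0,0],[0,0,0,-7]]' 65 |sed -n 2,6p
python3 -m pendant '[[0,0,0,-7],[0,0,0,-14],[0,0,0,-21],[0,0,0,-28],[0,0,0,-35]]' >/dev/null
python3 -m pendant '[[0,0,0,-7],[0,0,0,-14],[0,0,0,-21],[0,0,0,-28],[0,0,0,-35]]' >/dev/null
python3 -m pendant '[[0,0,0,-6.5],[0,0,0,-13],[0,0,0,-13],[0,0,0,-13],[0,0,0,-13]]' >/dev/null
python3 -m pendant '[[0,0,0,0],[0,0,0,0],[0,0,0,0],[0,0,0,0],[0,0,0,0]]' |sed -n 2,4p
python3 -c "
from h import *
pose()"
python3 -m pendant '[[0,0,0,0],[0,0,0,0],[0,0,0,0],[0,0,0,0],[0,0,0,0]]' 255 40 >/dev/null
python3 -m pendant '[[0,0,0,0],[0,0,0,0],[0,0,0,0],[0,0,0,0],[0,0,0,0]]'
python3 -c "
from h import *
pose()"
```

```text
clock: 40.5
tool_pos: [0.5806, 0.2622, 0.0236]
tool_rot: [0.013, 3.141, 0.0]
contact_force: [-0.4, -0.2, 2.7]
finger_gap: 0.385
finger_force: 20.0
tool_pos: [0.5802, 0.2622, 0.0228]
tool_rot: [-0.208, -3.134, 0.0]
contact_force: [0.1, -0.5, -0.6]
finger_gap: 0.699
finger_force: 0.0
tool_pos: [0.5804, 0.2622, 0.0232]
tool_rot: [2.23, 2.212, 0.0]
contact_force: [0.8, -0.2, -0.4]
t 42.6 pos [580.4 262.2  23.2] yaw -0.5 tilt [ 0.  0. -1.] F [ 0.8 -0.2 -0.4] gap 0.742 ff 0.0 q6 0.34
clock: 43.42
tool_pos: [0.5804, 0.2622, 0.0232]
tool_rot: [2.231, 2.212, 0.0]
contact_force: [0.8, 0.4, -0.4]
finger_gap: 0.379
finger_force: 40.0
t 43.4 pos [580.4 262.2  23.2] yaw -0.5 tilt [ 0. -0. -1.] F [ 0.8  0.4 -0.4] gap 0.379 ff 40.0 q6 0.34
```

```bash

python3 -m pendant '[[0,0,2,0],[0,0,5,0],[0,0,8,0],[-0.65,-3.5,8,2],[-1.3,-7,8,4]]' >/dev/null
python3 -m pendant '[[-0.65,-3.5,0,2],[-1.3,-7,0,4],[-2,-10.5,0,6],[-2.7,-14,0,6.6],[-2.7,-14,0,6.6]]' >/dev/null
python3 -m pendant '[[0,0,-1,0],[0,0,-2.5,0],[0,0,-4,0],[0,0,-5,0],[0,0,-5,0]]' >/dev/null
python3 -m pendant '[[0,0,0,0],[0,0,0,0],[0,0,0,0],[0,0,0,0],[0,0,0,0]]' |sed -n 2,4p
python3 -c "
from h import *
go(540.4,52.1,47,10.1)"
```

```text
tool_pos: [0.5409, 0.0523, 0.054]
tool_rot: [2.016, 2.408, 0.002]
contact_force: [-0.1, 0.2, -1.2]
t 45.1 pos [540.9  52.3  54. ] yaw 10.1 tilt [ 0.002  0.    -1.   ] F [-0.1  0.2 -1.2] gap 0.38 ff 40.0 q6 -0.18
need cm [-0.05 -0.02 -0.7 ] turn -0.0
```

```bash

python3 -m pendant '[[-0.03,-0.02,-0.3,0],[-0.03,-0.02,-0.6,0],[-0.03,-0.02,-0.8,0],[-0.03,-0.02,-1.0,0],[-0.03,-0.02,-1.2,0]]' >/dev/null
python3 -m pendant '[[0,0,-0.05,0],[0,0,-0.1,0],[0,0,-0.1,0],[0,0,-0.1,0],[0,0,-0.1,0]]'
python3 -c "
from h import *
go(540.4,52.1,40.2,10.1)"
```

```text
clock: 45.92
tool_pos: [0.5402, 0.052, 0.0402]
tool_rot: [2.017, 2.409, 0.001]
contact_force: [0.9, 0.6, -1.4]
finger_gap: 0.378
finger_force: 40.0
t 45.9 pos [540.2  52.   40.2] yaw 10.1 tilt [ 0.  0. -1.] F [ 0.9  0.6 -1.4] gap 0.378 ff 40.0 q6 -0.19
need cm [ 0.02  0.01 -0.  ] turn -0.0
```

Seated with no contact force. Release, then fresh square 2 (yaw ≈ 65/−25).

```bash

python3 -m pendant '[[0,0,0,0],[0,0,0,0],[0,0,0,0],[0,0,0,0],[0,0,0,0]]' 102 40 |sed -n 2,6p
python3 -m pendant '[[0,0,2,0],[0,0,4,0],[0,0,6.5,0],[0,0,8.5,0],[0,0,8.5,0]]' 65 >/dev/null
python3 -m pendant '[[-1.1,3.42,0,-3.5],[-2.2,6.84,0,-7],[-3.3,10.26,0,-10.5],[-4.4,13.7,0,-14],[-5.5,17.1,0,-17.5]]' >/dev/null
python3 -m pendant '[[-1.1,3.42,0,-3.5],[-2.2,6.84,0,-7],[-3.3,10.26,0,-10.5],[-4.4,13.7,0,-14],[-5.6,17.1,0,-17.5]]' >/dev/null
python3 -m pendant '[[0,0,-2,0],[0,0,-4,0],[0,0,-6,0],[0,0,-6,0],[0,0,-6,0]]' >/dev/null
python3 look.py
python3 -c "
from h import *
go(429.3,393.7,24.5,-25)"
```

```text
tool_pos: [0.5402, 0.052, 0.0404]
tool_rot: [2.017, 2.408, 0.001]
contact_force: [-0.4, 1.1, -0.4]
finger_gap: 0.6
finger_force: 0.0
t 48.0 pos [427.7 393.   62.8] yaw -24.9 tilt [-0.004 -0.003 -1.   ] F [0.4 1.2 0.5] gap 0.748 ff 0.0 q6 1.08
top 229 [423.8 259.   16. ] rect [423.8 259.7  42.4  41.7  85.9]
side 131 [420.  260.   15.6] rect [420.8 258.3  30.9  48.5  21.5]
side 207 [545.3 438.7  15.2] rect [545.9 438.9  42.5  41.8  74.4]
side 148 [431.4 398.5  15.3] rect [432.6 397.   32.6  37.9  68.9]
t 48.1 pos [429.6 394.1  65.9] yaw -24.9 tilt [ 0.001  0.001 -1.   ] F [0.5 0.2 0.3] gap 0.746 ff 0.0 q6 1.08
need cm [-0.03 -0.04 -4.14] turn -0.1
```

```bash

python3 -m pendant '[[0,0,-2,0],[0,0,-3.5,0],[0,0,-4.0,0],[0,0,-4.2,0],[0,0,-4.2,0]]' >/dev/null
python3 -m pendant '[[0,0,0,0],[0,0,0,0],[0,0,0,0],[0,0,0,0],[0,0,0,0]]' 255 20 >/dev/null
python3 -m pendant '[[0,0,0,0],[0,0,0,0],[0,0,0,0],[0,0,0,0],[0,0,0,0]]'
python3 -m pendant '[[0,0,0,0],[0,0,0,0],[0,0,0,0],[0,0,0,0],[0,0,0,7]]' 65 |sed -n 2,6p
python3 -m pendant '[[0,0,0,7],[0,0,0,14],[0,0,0,21],[0,0,0,28],[0,0,0,35]]' >/dev/null
python3 -m pendant '[[0,0,0,7],[0,0,0,14],[0,0,0,21],[0,0,0,28],[0,0,0,35]]' >/dev/null
python3 -m pendant '[[0,0,0,6.5],[0,0,0,13],[0,0,0,13],[0,0,0,13],[0,0,0,13]]' >/dev/null
python3 -m pendant '[[0,0,0,0],[0,0,0,0],[0,0,0,0],[0,0,0,0],[0,0,0,0]]' |sed -n 2,4p
python3 -m pendant '[[0,0,0,0],[0,0,0,0],[0,0,0,0],[0,0,0,0],[0,0,0,0]]' 255 40 >/dev/null
python3 -m pendant '[[0,0,0,0],[0,0,0,0],[0,0,0,0],[0,0,0,0],[0,0,0,0]]'
python3 -c "
from h import *
pose()"
```

```text
clock: 49.35
tool_pos: [0.4293, 0.3941, 0.0235]
tool_rot: [2.648, 1.691, 0.001]
contact_force: [0.4, -0.7, 1.9]
finger_gap: 0.382
finger_force: 20.0
tool_pos: [0.4289, 0.3939, 0.0229]
tool_rot: [2.538, 1.852, -0.001]
contact_force: [0.3, 0.8, 0.1]
finger_gap: 0.7
finger_force: 0.0
tool_pos: [0.429, 0.394, 0.0232]
tool_rot: [-0.677, -3.068, -0.0]
contact_force: [-0.2, 0.8, 0.5]
clock: 52.27
tool_pos: [0.429, 0.3938, 0.0232]
tool_rot: [-0.677, -3.068, 0.0]
contact_force: [-0.4, -0.9, 1.5]
finger_gap: 0.379
finger_force: 40.0
t 52.3 pos [429.  393.8  23.2] yaw 65.1 tilt [-0. -0. -1.] F [-0.4 -0.9  1.5] gap 0.379 ff 40.0 q6 -0.49
```

```bash

python3 -m pendant '[[0,0,2,0],[0,0,5,0],[0,0,8,0],[1.6,-3.15,10,2],[3.2,-6.3,10,4]]' >/dev/null
python3 -m pendant '[[1.6,-3.15,0,3],[3.2,-6.3,0,6],[4.8,-9.45,0,9],[6.4,-12.6,0,12],[8.0,-15.75,0,15]]' >/dev/null
python3 -m pendant '[[1.6,-3.15,0,3],[3.2,-6.3,0,6],[4.8,-9.45,0,9],[6.4,-12.6,0,12],[8.0,-15.75,0,15]]' >/dev/null
python3 -m pendant '[[1.68,-3.17,0,1],[1.68,-3.17,-1,1],[1.68,-3.17,-3,1],[1.68,-3.17,-5,1],[1.68,-3.17,-7,1]]' >/dev/null
python3 -m pendant '[[0,0,0,0],[0,0,0,0],[0,0,0,0],[0,0,0,0],[0,0,0,0]]' |sed -n 2,4p
python3 -c "
from h import *
go(637.8,-15.9,47,100.1)"
```

```text
tool_pos: [0.6391, -0.0156, 0.0552]
tool_rot: [-0.277, 3.126, -0.001]
contact_force: [-0.1, -0.4, -2.7]
t 54.4 pos [639.1 -15.6  55.2] yaw 100.1 tilt [ 0.004 -0.    -1.   ] F [-0.1 -0.4 -2.7] gap 0.375 ff 40.0 q6 -1.86
need cm [-0.13 -0.03 -0.82] turn -0.0
```

```bash

python3 -m pendant '[[-0.06,-0.02,-0.3,0],[-0.06,-0.02,-0.5,0],[-0.06,-0.02,-0.5,0],[-0.06,-0.02,-0.5,0],[-0.06,-0.02,-0.5,0]]' >/dev/null
python3 -m pendant '[[0,0,0,0],[0,0,0,0],[0,0,0,0],[0,0,0,0],[0,0,0,0]]' |sed -n 2,4p
python3 -c "
from h import *
go(637.8,-15.9,40.2,100.1)"
```

```text
tool_pos: [0.6373, -0.0159, 0.0482]
tool_rot: [-0.277, 3.129, 0.0]
contact_force: [-0.3, 0.3, -2.0]
t 55.2 pos [637.3 -15.9  48.2] yaw 100.1 tilt [ 0.  0. -1.] F [-0.3  0.3 -2. ] gap 0.379 ff 40.0 q6 -1.86
need cm [ 0.05  0.   -0.8 ] turn -0.0
```

```bash

python3 -m pendant '[[0.05,0,-0.2,0],[0.05,0,-0.4,0],[0.05,0,-0.6,0],[0.05,0,-0.8,0],[0.05,0,-0.8,0]]' >/dev/null
python3 -m pendant '[[0,0,0,0],[0,0,0,0],[0,0,0,0],[0,0,0,0],[0,0,0,0]]'
python3 -c "
from h import *
go(637.8,-15.9,40.2,100.1)"
```

```text
clock: 56.02
tool_pos: [0.6378, -0.0159, 0.0402]
tool_rot: [0.277, -3.129, -0.0]
contact_force: [-0.8, 0.0, -0.4]
finger_gap: 0.381
finger_force: 40.0
t 56.0 pos [637.8 -15.9  40.2] yaw 100.1 tilt [-0.  0. -1.] F [-0.8  0.  -0.4] gap 0.381 ff 40.0 q6 -1.86
need cm [0. 0. 0.] turn -0.0
```

```bash

python3 -m pendant '[[0,0,0,0],[0,0,0,0],[0,0,0,0],[0,0,0,0],[0,0,0,0]]' 102 40 |sed -n 2,6p
python3 -m pendant '[[0,0,2,0],[0,0,4,0],[0,0,6.5,0],[0,0,8.5,0],[0,0,8.5,0]]' 65 >/dev/null
python3 -m pendant '[[-2.14,2.75,0,0],[-4.28,5.5,0,0],[-6.4,8.25,0,0],[-8.5,11,0,0],[-10.7,13.75,0,0]]' >/dev/null
python3 -m pendant '[[-2.14,2.75,0,0],[-4.28,5.5,0,0],[-6.4,8.25,0,0],[-8.5,11,0,0],[-10.7,13.8,0,0]]' >/dev/null
python3 -m pendant '[[0,0,-2,0],[0,0,-4,0],[0,0,-6,0],[0,0,-6,0],[0,0,-6,0]]' >/dev/null
python3 look.py
python3 -c "
from h import *
go(424.2,259.5,24.5)"
```

```text
tool_pos: [0.6379, -0.0159, 0.0404]
tool_rot: [-0.277, 3.129, 0.0]
contact_force: [-0.0, -0.7, -0.5]
finger_gap: 0.595
finger_force: 0.0
t 58.1 pos [422.2 259.   63.2] yaw 100.1 tilt [-0.004 -0.002 -1.   ] F [ 0.5  0.6 -0.3] gap 0.743 ff 0.0 q6 -1.31
top 160 [548.3 438.1  16. ] rect [547.8 438.   34.5  41.8  28.4]
top 80 [411.6 258.2  16.6] rect [410.5 258.7  16.5  35.6  10.8]
side 209 [545.  439.   15.6] rect [545.1 438.9  42.5  42.9  48.2]
t 58.2 pos [424.3 259.7  65.8] yaw 100.1 tilt [ 0.001  0.001 -1.   ] F [ 0.5 -0.2  0.3] gap 0.746 ff 0.0 q6 -1.31
need cm [-0.01 -0.02 -4.13] turn None
```

```bash

python3 -m pendant '[[0,0,-2,0],[0,0,-3.5,0],[0,0,-4.0,0],[0,0,-4.2,0],[0,0,-4.2,0]]' >/dev/null
python3 -m pendant '[[0,0,0,0],[0,0,0,0],[0,0,0,0],[0,0,0,0],[0,0,0,0]]' 255 20 >/dev/null
python3 -m pendant '[[0,0,0,0],[0,0,0,0],[0,0,0,0],[0,0,0,0],[0,0,0,0]]'
python3 -m pendant '[[0,0,0,0],[0,0,0,0],[0,0,0,0],[0,0,0,0],[0,0,0,-7]]' 65 |sed -n 2,6p
python3 -m pendant '[[0,0,0,-7],[0,0,0,-14],[0,0,0,-21],[0,0,0,-28],[0,0,0,-35]]' >/dev/null
python3 -m pendant '[[0,0,0,-7],[0,0,0,-14],[0,0,0,-21],[0,0,0,-28],[0,0,0,-35]]' >/dev/null
python3 -m pendant '[[0,0,0,-6.5],[0,0,0,-13],[0,0,0,-13],[0,0,0,-13],[0,0,0,-13]]' >/dev/null
python3 -m pendant '[[0,0,0,0],[0,0,0,0],[0,0,0,0],[0,0,0,0],[0,0,0,0]]' |sed -n 2,4p
python3 -m pendant '[[0,0,0,0],[0,0,0,0],[0,0,0,0],[0,0,0,0],[0,0,0,0]]' 255 40 >/dev/null
python3 -m pendant '[[0,0,0,0],[0,0,0,0],[0,0,0,0],[0,0,0,0],[0,0,0,0]]'
python3 -c "
from h import *
pose()"
```

```text
clock: 59.45
tool_pos: [0.4242, 0.2596, 0.0238]
tool_rot: [-0.277, 3.128, 0.0]
contact_force: [0.4, -2.4, 5.9]
finger_gap: 0.462
finger_force: 20.0
tool_pos: [0.4234, 0.2595, 0.0227]
tool_rot: [0.083, -3.14, 0.0]
contact_force: [0.1, 0.6, -0.5]
finger_gap: 0.739
finger_force: 0.0
tool_pos: [0.4238, 0.2596, 0.0232]
tool_rot: [2.016, 2.409, 0.0]
contact_force: [-0.0, -0.1, -0.4]
clock: 62.37
tool_pos: [0.4238, 0.2596, 0.0232]
tool_rot: [2.017, 2.409, 0.0]
contact_force: [-0.7, 0.5, -1.3]
finger_gap: 0.46
finger_force: 40.0
t 62.4 pos [423.8 259.6  23.2] yaw 10.1 tilt [ 0.  0. -1.] F [-0.7  0.5 -1.3] gap 0.46 ff 40.0 q6 0.26
```

```bash

python3 -m pendant '[[0,0,2,0],[0,0,5,0],[0,0,8,0],[1.46,-3.22,8,0],[2.92,-6.44,8,0]]' >/dev/null
python3 -m pendant '[[1.46,-3.22,0,0],[2.92,-6.44,0,0],[4.38,-9.66,0,0],[5.84,-12.88,0,0],[7.3,-16.1,0,0]]' >/dev/null
python3 -m pendant '[[1.46,-3.22,0,0],[2.91,-6.48,-1,0],[2.91,-6.48,-3,0],[2.91,-6.48,-4.5,0],[2.91,-6.48,-5.5,0]]' >/dev/null
python3 -m pendant '[[0,0,0,0],[0,0,0,0],[0,0,0,0],[0,0,0,0],[0,0,0,0]]' >/dev/null
python3 -m pendant '[[0,0,0,0],[0,0,0,0],[0,0,0,0],[0,0,0,0],[0,0,0,0]]' |sed -n 2,4p
python3 -c "
from h import *
go(555.1,-30.6,40.2)"
```

```text
tool_pos: [0.5551, -0.0306, 0.0482]
tool_rot: [2.017, 2.409, 0.0]
contact_force: [-0.3, 1.1, -0.3]
t 64.5 pos [555.1 -30.6  48.2] yaw 10.1 tilt [ 0.  0. -1.] F [-0.3  1.1 -0.3] gap 0.461 ff 40.0 q6 -0.33
need cm [ 0.   0.  -0.8] turn None
```

```bash

python3 -m pendant '[[0,0,-0.2,0],[0,0,-0.4,0],[0,0,-0.6,0],[0,0,-0.8,0],[0,0,-0.8,0]]' >/dev/null
python3 -m pendant '[[0,0,0,0],[0,0,0,0],[0,0,0,0],[0,0,0,0],[0,0,0,0]]'
python3 -m pendant '[[0,0,0,0],[0,0,0,0],[0,0,0,0],[0,0,0,0],[0,0,0,0]]' 95 40 |sed -n 2,6p
python3 -m pendant '[[0,0,2,0],[0,0,4,0],[0,0,6.5,0],[0,0,8.5,0],[0,0,8.5,0]]' 65 >/dev/null
python3 look.py
```

```text
clock: 65.28
tool_pos: [0.555, -0.0306, 0.0402]
tool_rot: [2.017, 2.409, 0.0]
contact_force: [-1.1, -0.3, 0.0]
finger_gap: 0.455
finger_force: 40.0
tool_pos: [0.5552, -0.0306, 0.0402]
tool_rot: [2.017, 2.409, 0.0]
contact_force: [-0.7, 0.5, -0.4]
finger_gap: 0.627
finger_force: 0.0
t 66.1 pos [558.1 -31.  130.6] yaw 10.1 tilt [ 0.01  -0.001 -1.   ] F [ 0.9 -0.4  0.4] gap 0.746 ff 0.0 q6 -0.33
top 210 [544.3 435.8  16.1] rect [544.9 436.4  40.6  42.2  52. ]
side 207 [545.3 438.7  15.6] rect [545.9 438.6  42.2  44.4  13.5]
```

```bash

python3 -m pendant '[[-0.1,3.8,0,0],[-0.2,7.6,0,0],[-0.25,11.4,0,0],[-0.3,15.2,0,0],[-0.4,19,0,0]]' >/dev/null
python3 -m pendant '[[-0.1,3.8,0,0],[-0.2,7.6,0,0],[-0.25,11.4,0,0],[-0.3,15.2,0,0],[-0.4,19,0,0]]' >/dev/null
python3 -m pendant '[[-0.1,3.8,0,0],[-0.2,7.6,0,0],[-0.25,8.75,-2,0],[-0.25,8.75,-4,0],[-0.25,8.75,-6,0]]' >/dev/null
python3 -m pendant '[[0,0,0,0],[0,0,0,0],[0,0,0,0],[0,0,0,0],[0,0,0,0]]' >/dev/null
python3 -c "
from h import *
go(544.8,437,24.5)"
```

```text
t 67.9 pos [545.6 437.2  67.2] yaw 10.1 tilt [ 0.003  0.002 -1.   ] F [-0.3 -0.8  0.2] gap 0.742 ff 0.0 q6 0.42
need cm [-0.08 -0.02 -4.27] turn None
```

```bash

python3 -m pendant '[[0,0,-2,0],[0,0,-3.5,0],[0,0,-4.0,0],[0,0,-4.2,0],[0,0,-4.2,0]]' >/dev/null
python3 -m pendant '[[0,0,0,0],[0,0,0,0],[0,0,0,0],[0,0,0,0],[0,0,0,0]]' 255 20 >/dev/null
python3 -m pendant '[[0,0,0,0],[0,0,0,0],[0,0,0,0],[0,0,0,0],[0,0,0,0]]'
python3 -m pendant '[[0,0,0,0],[0,0,0,0],[0,0,0,0],[0,0,0,0],[0,0,0,7]]' 65 |sed -n 2,6p
python3 -m pendant '[[0,0,0,7],[0,0,0,14],[0,0,0,21],[0,0,0,28],[0,0,0,35]]' >/dev/null
python3 -m pendant '[[0,0,0,7],[0,0,0,14],[0,0,0,21],[0,0,0,28],[0,0,0,35]]' >/dev/null
python3 -m pendant '[[0,0,0,6.5],[0,0,0,13],[0,0,0,13],[0,0,0,13],[0,0,0,13]]' >/dev/null
python3 -m pendant '[[0,0,0,0],[0,0,0,0],[0,0,0,0],[0,0,0,0],[0,0,0,0]]' |sed -n 2,4p
python3 -m pendant '[[0,0,0,0],[0,0,0,0],[0,0,0,0],[0,0,0,0],[0,0,0,0]]' 255 40 >/dev/null
python3 -m pendant '[[0,0,0,0],[0,0,0,0],[0,0,0,0],[0,0,0,0],[0,0,0,0]]'
python3 -c "
from h import *
go(623.1,66.8,40.2)"
```

```text
clock: 69.13
tool_pos: [0.5449, 0.4371, 0.0239]
tool_rot: [2.016, 2.409, 0.002]
contact_force: [-0.6, -1.0, 3.7]
finger_gap: 0.463
finger_force: 20.0
tool_pos: [0.5443, 0.4367, 0.0225]
tool_rot: [-1.863, -2.529, 0.001]
contact_force: [0.2, 0.5, 0.2]
finger_gap: 0.739
finger_force: 0.0
tool_pos: [0.5446, 0.4369, 0.0232]
tool_rot: [-0.277, 3.129, 0.0]
contact_force: [-0.2, 0.5, 0.5]
clock: 72.05
tool_pos: [0.5446, 0.4369, 0.0232]
tool_rot: [-0.277, 3.129, 0.0]
contact_force: [-0.3, -0.8, 0.1]
finger_gap: 0.46
finger_force: 40.0
t 72.0 pos [544.6 436.9  23.2] yaw 100.1 tilt [ 0.  0. -1.] F [-0.3 -0.8  0.1] gap 0.46 ff 40.0 q6 -1.15
need cm [  7.85 -37.01   1.7 ] turn None
```

```bash

python3 -m pendant '[[0,0,2,0],[0,0,5,0],[0,0,8,0],[0.8,-3.7,8,0],[1.6,-7.4,8,0]]' >/dev/null
python3 -m pendant '[[0.8,-3.7,0,0],[1.6,-7.4,0,0],[2.4,-11.1,0,0],[3.2,-14.8,0,0],[4.0,-18.5,0,0]]' >/dev/null
python3 -m pendant '[[0.8,-3.7,0,0],[1.6,-7.4,0,0],[2.25,-11.11,-1.5,0],[2.25,-11.11,-3.5,0],[2.25,-11.11,-5.5,0]]' >/dev/null
python3 -m pendant '[[0,0,0,0],[0,0,0,0],[0,0,0,0],[0,0,0,0],[0,0,0,0]]' >/dev/null
python3 -m pendant '[[0,0,0,0],[0,0,0,0],[0,0,0,0],[0,0,0,0],[0,0,0,0]]' |sed -n 2,4p
python3 -c "
from h import *
go(623.1,66.8,40.2)"
```

```text
tool_pos: [0.623, 0.0668, 0.0482]
tool_rot: [-0.277, 3.129, 0.0]
contact_force: [0.2, -0.5, -1.9]
t 74.1 pos [623.   66.8  48.2] yaw 100.1 tilt [ 0.  0. -1.] F [ 0.2 -0.5 -1.9] gap 0.462 ff 39.8 q6 -1.73
need cm [ 0.01 -0.   -0.8 ] turn None
```

```bash

python3 -m pendant '[[0,0,-0.2,0],[0,0,-0.4,0],[0,0,-0.6,0],[0,0,-0.8,0],[0,0,-0.8,0]]' >/dev/null
python3 -m pendant '[[0,0,0,0],[0,0,0,0],[0,0,0,0],[0,0,0,0],[0,0,0,0]]'
python3 -m pendant '[[0,0,0,0],[0,0,0,0],[0,0,0,0],[0,0,0,0],[0,0,0,0]]' 95 40 |sed -n 2,6p
python3 -m pendant '[[0,0,3,0],[0,0,6,0],[0,0,9,0],[0,0,12,0],[0,0,15,0]]' >/dev/null
python3 -m pendant '[[-0.5,-3.6,0,-0.5],[-1,-7.2,0,-1],[-1.4,-10.8,0,-1.5],[-1.9,-14.4,0,-2],[-2.4,-18,0,-2.6]]' >/dev/null
python3 -m pendant '[[-0.5,-3.6,0,0],[-1,-7.2,0,0],[-1.4,-10.8,0,0],[-1.9,-14.4,0,0],[-2.4,-18,0,0]]' >/dev/null
python3 -m pendant '[[-0.5,-3.6,0,0],[-0.75,-6.85,0,0],[-0.75,-6.85,0,0],[-0.75,-6.85,0,0],[-0.75,-6.85,0,0]]' 130 60 >/dev/null
cat > chk.py <<'E'
from h import *
pose(); c,s=np.cos(np.radians(10.1)),np.sin(np.radians(10.1))
for n in('top','side'):
    d=shot(n);C=cloud(d)
    for k,(a,b) in dict(ra=(42,42),rb=(-42,-42),sa=(42,-42),sb=(-42,42)).items():
        w=np.array([589.1+a*c-b*s,18.1+a*s+b*c,33])/1000; u,v=proj(d,w); r=blob(d,C,int(u),int(v),.027,.04,25)
        print(n,k,(w[:2]*1000).round(1),r and (r['n'],r['mean'],r['rect']))
    for k,p in dict(A=(449.5,-193.2),B=(395.3,-190.9),C=(419,-288)).items():
        u,v=proj(d,np.array([p[0]/1e3,p[1]/1e3,.02])); r=blob(d,C,int(u),int(v),.013,.026,20); print(n,k,r and (r['n'],r['mean'],r['rect']))
bat()
save(load('side'),'s3.png',(270,50,420,230),3.3)
E
python3 chk.py
```

```text
clock: 74.97
tool_pos: [0.623, 0.0668, 0.0401]
tool_rot: [0.277, -3.129, -0.0]
contact_force: [-0.8, 1.1, -1.3]
finger_gap: 0.459
finger_force: 39.8
tool_pos: [0.6233, 0.0668, 0.0404]
tool_rot: [-0.277, 3.129, 0.0]
contact_force: [-0.5, 0.0, 0.3]
finger_gap: 0.631
finger_force: 0.0
t 77.0 pos [ 567.6 -361.3  190. ] yaw 97.5 tilt [-0.     0.001 -1.   ] F [-0.2  0.5 -0.1] gap 0.491 ff 0.0 q6 -2.35
top ra [623.1  66.8] (217, array([623.2,  66.6,  33.2]), array([624.2,  66.5,  39. ,  45.3,  84.7]))
top rb [555.1 -30.6] (225, array([554.6, -30.9,  33.2]), array([554.5, -31.3,  41.2,  44. ,  83.7]))
top sa [637.8 -15.9] (189, array([637.4, -15.8,  32.9]), array([637.8, -16. ,  37.4,  36.7,  10. ]))
top sb [540.4  52.1] (198, array([539.3,  51.8,  33.1]), array([540.2,  50.9,  36.7,  38.2,  11.9]))
top A (209, array([ 449.7, -192.6,   20.3]), array([ 450.5, -192.2,   39.4,   42. ,   85.2]))
top B (220, array([ 394.1, -190.5,   20.1]), array([ 394.4, -190.8,   42. ,   41.1,    9.2]))
top C (14, array([ 474. , -274. ,   20.3]), array([ 474.2, -273.7,   35.1,    1.1,   86.3]))
side ra [623.1  66.8] (135, array([623.4,  68.7,  32.5]), array([625.3,  67.9,  42. ,  44.1,  68.4]))
side rb [555.1 -30.6] (128, array([555. , -27.5,  32.9]), array([555.4, -28.4,  44.8,  41.7,  61.9]))
side sa [637.8 -15.9] (104, array([637.9, -12.6,  32.7]), array([638.4, -13.1,  36.3,  40. ,  10.8]))
side sb [540.4  52.1] (116, array([540.1,  54.8,  32.9]), array([540.6,  53.8,  35.3,  39.1,  10.2]))
side A (111, array([ 450.5, -188.8,   19.7]), array([ 450.4, -189.3,   40.5,   48. ,   19.6]))
side B (111, array([ 394.9, -187.4,   19. ]), array([ 395.1, -189. ,   45.1,   40.3,   81.6]))
side C (91, array([ 419.7, -284.3,   19. ]), array([ 418.9, -284.8,   38.9,   37.9,   82.7]))
side 32 th deg -17.0 rad max 0.0872 y 0.0045
```

View pics/s3.png

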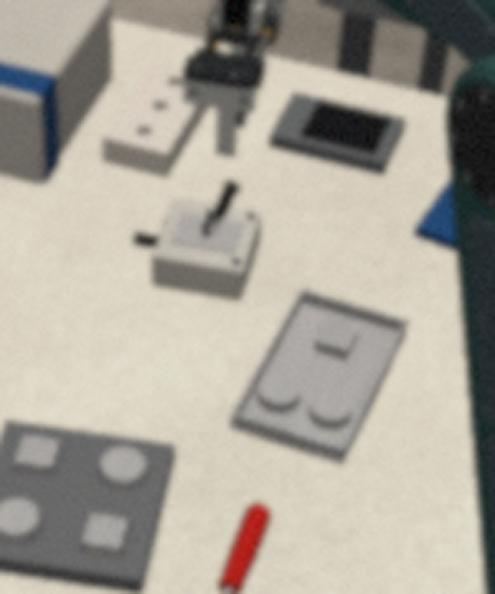

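Confirmed: all four fresh blanks sit with tops at 33 mm, three used blanks lie flat in the tray at (278,400), (330,415) and (335,345), and the toggle is still safe. Now gripping the toggle.

```bash

python3 -m pendant '[[0,0.05,-3,0],[0,0.05,-6,0],[0,0.05,-8.5,0],[0,0.05,-9.5,0],[0,0.05,-9.6,0]]' >/dev/null
python3 -m pendant '[[0,0,0,0],[0,0,0,0],[0,0,0,0],[0,0,0,0],[0,0,0,0]]' |sed -n 2,4p
python3 -m pendant '[[0,0,0,0],[0,0,0,0],[0,0,0,0],[0,0,0,0],[0,0,0,0]]' 255 60 >/dev/null
python3 -m pendant '[[0,0,0,0],[0,0,0,0],[0,0,0,0],[0,0,0,0],[0,0,0,0]]'
python3 -m pendant '[[-0.1,-0.01,0.3,0],[-0.2,-0.02,0.6,0],[-0.31,-0.04,0.9,0],[-0.44,-0.06,1.22,0],[-0.44,-0.06,1.22,0]]' >/dev/null
python3 -m pendant '[[0,0,0,0],[0,0,0,0],[0,0,0,0],[0,0,0,0],[0,0,0,0]]'
```

```text
tool_pos: [0.5682, -0.3617, 0.0959]
tool_rot: [-0.206, 3.133, -0.003]
contact_force: [0.1, 0.4, -0.7]
clock: 78.87
tool_pos: [0.5675, -0.3616, 0.0941]
tool_rot: [0.206, -3.135, 0.001]
contact_force: [0.5, -0.9, -1.4]
finger_gap: 0.145
finger_force: 60.0
clock: 79.7
tool_pos: [0.5637, -0.3619, 0.1054]
tool_rot: [-0.206, 3.134, -0.0]
contact_force: [4.6, -4.0, -8.2]
finger_gap: 0.141
finger_force: 60.0
```

```bash

python3 -m pendant '[[0.35,0.05,0.14,0],[0.71,0.09,0.26,0],[1.07,0.14,0.35,0],[1.44,0.19,0.42,0],[1.81,0.24,0.46,0]]'
python3 -m pendant '[[0.37,0.05,0.03,0],[0.74,0.1,0.04,0],[1.11,0.15,0.03,0],[1.48,0.2,0,0],[1.85,0.24,-0.05,0]]'
python3 -m pendant '[[0.36,0.05,-0.08,0],[0.73,0.1,-0.17,0],[1.05,0.14,-0.27,0],[1.35,0.18,-0.38,0],[1.35,0.18,-0.38,0]]'
python3 -m pendant '[[0,0,0,0],[0,0,0,0],[0,0,0,0],[0,0,0,0],[0,0,0,0]]'
```

```text
clock: 80.12
tool_pos: [0.5794, -0.3598, 0.1094]
tool_rot: [0.205, -3.129, -0.001]
contact_force: [-1.7, -5.0, -9.1]
finger_gap: 0.147
finger_force: 60.0
clock: 80.53
tool_pos: [0.5976, -0.3576, 0.109]
tool_rot: [0.204, -3.129, -0.002]
contact_force: [-3.1, -4.7, -7.3]
finger_gap: 0.145
finger_force: 60.0
clock: 80.95
tool_pos: [0.6121, -0.3555, 0.1053]
tool_rot: [0.206, -3.131, -0.001]
contact_force: [-0.2, -5.4, -7.1]
finger_gap: 0.144
finger_force: 60.0
clock: 81.37
tool_pos: [0.6127, -0.3554, 0.1064]
tool_rot: [0.206, -3.133, -0.0]
contact_force: [-1.0, -5.1, -6.5]
finger_gap: 0.143
finger_force: 60.0
```

```bash

python3 -m pendant '[[-0.08,-0.01,-0.28,0],[-0.18,-0.02,-0.56,0],[-0.28,-0.04,-0.85,0],[-0.38,-0.05,-1.15,0],[-0.38,-0.05,-1.15,0]]'
python3 -m pendant '[[0,0,0,0],[0,0,0,0],[0,0,0,0],[0,0,0,0],[0,0,0,0]]' 0 40 >/dev/null
python3 -m pendant '[[0,0,0,0],[0,0,3,0],[0,0,6,0],[0,0,9,0],[0,0,12,0]]' >/dev/null
python3 -m pendant '[[0,0,0,0],[0,0,0,0],[0,0,0,0],[0,0,0,0],[0,0,0,0]]' >/dev/null
python3 chk.py
```

```text
clock: 81.78
tool_pos: [0.6141, -0.3557, 0.0999]
tool_rot: [-0.208, 3.122, -0.007]
contact_force: [8.0, -2.4, 1.6]
finger_gap: 0.14
finger_force: 60.0
t 83.0 pos [ 608.7 -355.2  212.1] yaw 97.5 tilt [-0.004  0.003 -1.   ] F [-0.4  0.4 -0.8] gap 1.002 ff 0.0 q6 -2.31
top ra [623.1  66.8] (213, array([623.2,  66.7,  33.3]), array([624.8,  66.4,  39. ,  44. ,  85.9]))
top rb [555.1 -30.6] (227, array([554.4, -31. ,  33.1]), array([554.6, -30.8,  42.4,  42.5,  29.1]))
top sa [637.8 -15.9] (192, array([637.3, -15.8,  33.4]), array([639.8, -15.8,  42.3,  36.7,   8.3]))
top sb [540.4  52.1] (202, array([539.4,  52.2,  33.4]), array([541.5,  52.4,  40.5,  35.6,  10.4]))
top A (213, array([ 449.6, -192.3,   20.1]), array([ 450.4, -192.5,   39.4,   42.8,   78.2]))
top B (144, array([ 396.8, -184.7,   19.5]), array([ 396.9, -184.1,   27.4,   43.7,   62.7]))
top C (2, array([ 475.6, -249.9,   23.1]), array([ 475.6, -249.9,    3.9,    0. ,  101. ]))
side ra [623.1  66.8] (138, array([623.6,  68.9,  32.2]), array([624. ,  68. ,  43.6,  45.5,  31.6]))
side rb [555.1 -30.6] (125, array([554.6, -27.7,  32.3]), array([554.6, -28.9,  41.5,  46.3,   3. ]))
side sa [637.8 -15.9] (106, array([638.1, -12.5,  32.6]), array([638.4,  -9. ,  47.8,  38.2,  89. ]))
side sb [540.4  52.1] (118, array([541.1,  54.4,  32.1]), array([541.5,  53. ,  36.5,  45.7,  15.7]))
side A (110, array([ 450.1, -188.8,   19.7]), array([ 449.5, -188.2,   44.4,   41.6,   43.6]))
side B (111, array([ 395. , -187.8,   19.3]), array([ 395.3, -189.8,   44.7,   43.2,   85.2]))
side C (91, array([ 419.5, -284. ,   19.1]), array([ 419.8, -285.5,   42.3,   36.2,   82.9]))
side 32 th deg 15.5 rad max 0.0832 y 0.0038
```

View pics/s3.png

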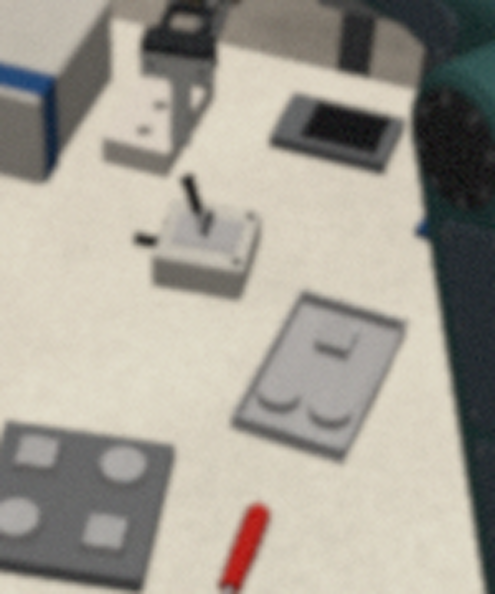

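The bat leans away again, its tip at (187,178) in the crop, which is full-image (326.7, 103.9) against (326.4, 104.4) at the start. A quick numeric comparison with the starting picture will confirm it is fully sprung back.

```bash
python3 - <<'E'
from h import *
a=cv2.imread('pics/c2.png')  # crop (270,30)-(410,150) x5
d=load('side'); save(d,'z.png',(270,30,410,150),5); b=cv2.imread('pics/z.png')
A,B=[i[355:430,255:320].astype(np.float32).mean(-1) for i in(a,b)]
print(cv2.phaseCorrelate(A,B,cv2.createHanningWindow(A.shape[::-1],cv2.CV_32F)),'(1/5 px)', abs(A-B).mean(), A.std())
for i,I in enumerate((a,b)):
    g=I[340:440,250:325].mean(-1)<90; ys,xs=np.nonzero(g); print(ys.min()+340,xs[ys==ys.min()].mean()+250,len(ys))
E
```

```text
((0.8198208631423896, 0.6539118221838507), 0.2796115679211087) (1/5 px) 10.050187 50.027283
370 282.0 700
369 285.5 742
```

```bash
python3 -c "
from workcell import arm
print(arm.job_done())"
```

```text
the job is handed in; nothing more can be done
None
```

The job is handed in; no verdict came back. By the last images, all four fresh blanks are seated, the three used blanks lie flat in the tray, and the toggle is locked back on the live side. The grip slackened once during the first flip with the toggle near upright, so I regripped it and finished the flip.

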